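# Fit and set the pouring top of the soap jar on the laundry carousel

## Task

Draw the orange pouring top, of which only the white spout sticks out, from under the bamboo rack, stand it on the table clear of the rack and let go; then take it again by its upright grip and fit it right down on the grey neck of the clear jar on the carousel, the slot under its spout over the neck's orange tab. Then screw it clockwise until the spout points the way of the jar's orange stripe; there is no stop there. Leave the carousel turned so that jar and spout face the orange tongue of its base, and the other things where they are.

Things in the scene. Friction and masses are not known exactly. Their poses are not given: they have to be found in the camera images.
- top_center (a point): Loose orange pouring top, 0.15 kg, 80 mm high: round skirt and cover 68 mm across, 40 mm high, and on the cover an upright grip bar 56 mm long (x), 14 mm thick (y), 40 mm high. This point: on its axis, 40 mm above the underside, 20 mm below the grip bar's middle; x along the spout, z up. It starts standing on the table, its axis about 40 mm behind the front edge of the rack's board.
- top: The same top, origin on the axis at the underside, same axes. Underneath is a round socket 34 mm wide and 34 mm deep, with a slot right under the spout, about 15 mm wide and 18 mm high, open to the outside.
- spout_tip (a point): Centre of the end of the top's white spout (square, 16 x 16 mm, level, along the top's +x from the skirt to 125 mm from the axis), 26 mm above the top's underside; same axes as the top.
- rack: Fixed bamboo riser rack: board 220 mm deep (x), 300 mm wide (y), underside 95 mm, upper face 109 mm above the table, on four corner legs with low side stretchers, open in front. Origin on the table, 100 mm in front of the middle of the board's front edge; x points into the rack, z up.
- neck_seat (a point): Screw neck on the jar: grey flange 68 mm across that the top sits on, round post 29 mm wide, 30 mm high, tapered tip, and an orange tab beside it, out to 31 mm from the axis, 10 mm wide, 9 mm high, with a narrow ridge to 14 mm. Point: on the axis on the flange; x to the tab, z up. Fitted, the top's underside is on the flange, its spout over the tab.
- neck (a joint): Turn of the neck on the jar, rad; grows clockwise seen from above (screwing down), sinking 6 mm a turn; thread friction about 0.06 N m. At 0 the tab is in line with the jar's stripe; the thread goes on to +1.2. Starts between -2.5 and -1.5.
- jar_front (a point): Point on the axis of the clear jar (84 mm wide, fixed on the carousel 50 mm off its centre), 150 mm above the table, where the flange's face is when joint neck is 0; x points out from the carousel's centre, the way of the jar's orange stripe, z up.
- carousel (a joint): Turn of the carousel, rad, growing anticlockwise from above; 0: jar faces the base's tongue; starts 0.7 to 1.7, stays where left, friction 0.5 N m. Disc 260 mm across, face 34 mm above the table, with jar, a 40 mm high tub and three upright steel posts to turn it by: 16 mm thick, tops 86 mm above the table, 115 mm from the centre, at 120, 180, 240 degrees anticlockwise from the jar.
- carousel_base: Fixed grey base of the carousel; origin on the table on the carousel's axis; -x points to its front, where an orange tongue sticks out below the disc.
- low_tub_c (a point): Bystander: low white tub, 80 mm wide, 55 mm high, beside the spout in front of the rack; this is its centre.
- brush_c (a point): Bystander: black scrub brush with a bow handle, 150 x 45 x 57 mm, on the other side of the spout, lengthwise; its centre.
- tub_stack_c (a point): Bystander: two stacked white tubs, 94 mm wide, 100 mm high together, on the rack; centre.
- small_jar_c (a point): Bystander: small clear twist-capped jar, 64 mm wide, 90 mm high, on the rack; centre.
- peg_basket_c (a point): Bystander: steel basket of pegs, 100 x 130 x 70 mm, behind the carousel; centre.
- scraper_c (a point): Bystander: orange scraper with a white handle, 172 x 45 x 12 mm, lying along the front of the rack's board; near its middle.
There are look-alikes about, which are no part of the job. There is more than one size of the top; the job needs the smaller.

How it is judged:
By the outcome, as a careful person would: the job done as asked, in the order asked, and still so for the second after the job is handed in, with the robot touching nothing.
It also fails if it takes over 64 s, if anything falls off the work surface, if the arm or the gripper's body presses on something with over 40 N, if the wrist force passes 120 N, or if a joint passes its speed limit or range.

## Robot

A 6-joint arm with a two-finger parallel gripper is mounted at the origin on the work surface. World frame = base frame: x ahead of the robot, y to its left, z up, the work surface at z = 0. Lengths are in m, angles in rad, forces in N, time in s.
With the tool pointing down it reaches from about 0.35 to 0.775 m from the base axis. Payload 5.5 kg.
Tool frame: the origin (TCP) lies midway between the tips of the shut fingers; the grasp point (between the pads) lies 19 mm behind it (hold_point_z is the distance from the TCP to the grasp point, in m); z points along the fingers, y is the direction in which the jaws open and shut (so a half turn about z gives the same grasp; the last joint's range is limited). The gripper opens to 85 mm and grips with 20 to 120 N. Pads are 22 mm wide; open, the fingers measure 114 mm over their backs; the gripper's body (76 mm by 85 mm) begins 54 mm behind the grasp point. The pads swing forward as they close: fully open they stand 13 mm farther back than shut.
Start: joints at [-1.472, 0.313, 0.046, 1.304, 0, 1.431], TCP at [0.136, -0.559, 0.231] pointing down, gripper open.
Joint ranges: [-2.76, 2.76], [-0.86, 1.69], [-1.03, 1.26], [-2.2, 2.34], [-1.47, 1.5], [-3.14, 3.14]. Speed limits (rad/s): [2.57, 2.57, 3.14, 3.14, 3.14, 3.14].

## Interface

Orientations are given as a rotation vector (axis times angle).
In Python, from workcell import observe, snapshot, job_done, hold_point_z gives the robot as it stands.
- The arm moves only by the tool servo_tool, never from a script. Its argument "steps" is a list of rows, each an object of numbers: "hand": the opening, from 0 (shut) to 1 (fully open); "tx", "ty", "tz": the shift along the tool's x, y, z in m; "yaw": the turn about the tool's z in rad. In form: [{"hand": .., "tx": .., "ty": .., "tz": .., "yaw": ..}, ...]. A call has 1 to 20 rows; each row shifts and turns the commanded pose from where the row before left it, along the tool's axes as they then stand; what a row does not reach is not made up. A row lasts 1/8 s, in which the tool goes at most 62.5 mm and 10.7 degrees, less where a joint would pass 70% of its speed; a pose out of reach is approached as far as the arm can. A call with a gripper value outside its range is refused whole. The fingers move at their own pace and stop on an object; "newtons" is the grip in N (left out, the last holds). Time passes only in rows, so rows that do not move let the fingers close. It gives the time, the measured TCP pose, the force and the opening at its end, in the units of the state.
- observe(): the state, without advancing time (a new reading comes with each control period).
- snapshot(name): name is "side" or "top" or "wrist"; returns a dict with "img" (420x560x3 uint8, red, green, blue), "z_map" (420x560 float32, m along the optical axis (not along the pixel's ray), 0 where there is no reading), "fx", "fy", "cx", "cy" (pixels), "R" (3x3) and "t" (3): a world point X has camera coordinates R X + t. Camera axes: x right, y down, z forward; pixel columns grow to the right and rows downward; lengths in m; the calibration is good to about 2 mm. A picture is of the moment at which its call begins.
- job_done(): hands the job in, once; it reports no verdict.
The state is a dict: "t": time; "joints": joint angles; "joint_velocities": joint speeds; "joint_torque": joint torques, N m; "position": TCP position; "ee_rot": TCP orientation; "force": force on the tool from outside, world axes, zero at the start; "torque": the same for the moment, N m; "grip_width": finger opening in m.
Only numpy, scipy, OpenCV 4.12 (cv2) and the standard library are available. Lean on these libraries where they do the work, as an engineer would, in place of code of your own. Each camera call takes 0.05 s, during which the arm holds its last target.

## Working session

There is one attempt and no reset: what is moved stays moved. The work goes in short steps, Python scripts to look and compute and a tool call to move; the robot and the scene stay as the last step left them, time stands still between calls to the robot, and variables do not carry over. Pictures are saved under pics/ and viewed, and the job is handed in when it is done.

Besides the shell and the picture viewer there is one more tool, called in YAML: its name, and indented under it one key for each argument. servo_tool: Moves the arm, as the interface text tells. Its arguments: {"type":"object","properties":{"steps":{"type":"array"},"newtons":{"type":"number"}},"required":["steps"]}

```bash
ls; mkdir -p pics; cat > h.py <<'E'
import numpy as np, cv2
from workcell import observe, snapshot, job_done, hold_point_z
def save(s,n): cv2.imwrite(f'pics/{n}.png', s['img'][:,:,::-1])
def cloud(s):
    z=s['z_map']; v,u=np.mgrid[:z.shape[0],:z.shape[1]]
    P=np.stack([(u-s['cx'])/s['fx']*z,(v-s['cy'])/s['fy']*z,z],-1)
    W=(P-s['t'])@np.asarray(s['R'])
    W[z<=0]=np.nan
    return W
def ray(s,u,v,h):
    R=np.asarray(s['R']);c=-R.T@s['t'];d=R.T@np.array([(u-s['cx'])/s['fx'],(v-s['cy'])/s['fy'],1])
    return c+d*(h-c[2])/d[2]
def proj(s,X):
    p=np.asarray(s['R'])@X+s['t']; return p[0]/p[2]*s['fx']+s['cx'],p[1]/p[2]*s['fy']+s['cy']
E
python3 - <<'E'
from h import *
import pickle
for n in('side','top','wrist'):
    s=snapshot(n); save(s,n+'0'); pickle.dump(s,open(n+'0.pkl','wb'))
    print(n,-np.asarray(s['R']).T@s['t'],s['fx'])
print(observe(),hold_point_z)
E
```

```text
pics
side [0.25458602 0.88736729 1.08415507] 533.279293752331
top [ 0.3680706  -0.02286175  1.09329878] 405.6730241084115
wrist [ 0.21200812 -0.54038849  0.3735306 ] 347.46885447257023
{'t': 0.15, 'joints': array([-1.47158031e+00,  3.13839034e-01,  4.52167200e-02,  1.30359671e+00,
        5.02101938e-06,  1.43118637e+00]), 'joint_velocities': array([-0.00221573, -0.00120685,  0.00290709, -0.00079017,  0.00044046,
       -0.00194054]), 'joint_torque': array([ 1.67453334e-03, -4.81065953e+01,  2.98813891e+01,  1.40256970e-02,
       -2.00879649e-04, -8.22761081e-06]), 'position': array([ 0.13597052, -0.55828853,  0.23059788]), 'ee_rot': array([-3.11780837e+00, -3.74086590e-01, -5.29938276e-05]), 'force': array([-0.05400462, -0.46761583,  0.21182002]), 'torque': array([ 0.01386695, -0.01891499, -0.0448778 ]), 'grip_width': 0.08544109913212913} 0.0187
```

View pics/side0.png

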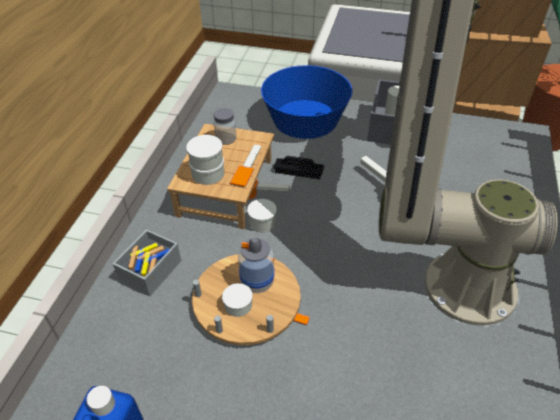

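View pics/top0.png

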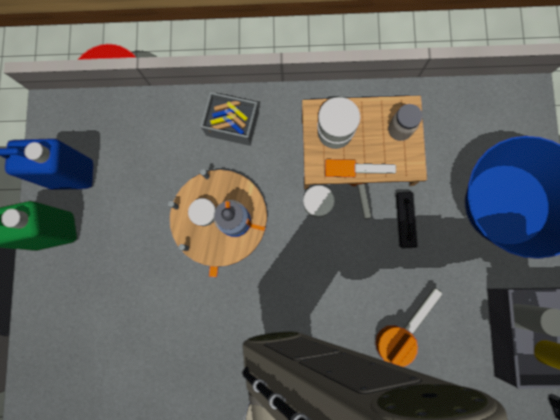

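View pics/wrist0.png

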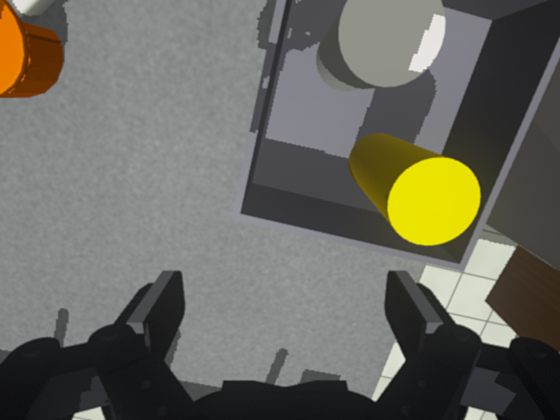

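```bash
python3 - <<'E'
from h import *
import pickle
s=pickle.load(open('top0.pkl','rb')); 
a=cv2.resize(s['img'][80:260,140:280],None,fx=4,fy=4,interpolation=cv2.INTER_CUBIC)[:, :, ::-1]
b=cv2.resize(s['img'][90:260,290:440],None,fx=3.5,fy=3.5,interpolation=cv2.INTER_CUBIC)[:, :, ::-1]
cv2.imwrite('pics/ta.png',a[-600:]);cv2.imwrite('pics/tb.png',b)
c=pickle.load(open('side0.pkl','rb'))['img'][220:350,180:320]
cv2.imwrite('pics/sa.png',cv2.resize(c,None,fx=4,fy=4,interpolation=cv2.INTER_CUBIC)[:,:,::-1])
W=cloud(s)
for n,(u,v) in dict(spout=(366,205),rackL=(303,184),rackR=(425,184),tub=(318,200),brush=(405,220),tongue=(213,270)).items():
    print(n,W[v,u].round(3))
print(np.asarray(s['R']).round(3))
E
```

```text
spout [ 0.55  -0.214  0.032]
rackL [ 0.611 -0.05   0.03 ]
rackR [ 0.61  -0.382 -0.   ]
tub [ 0.562 -0.087  0.054]
brush [ 0.508 -0.314  0.03 ]
tongue [0.386 0.195 0.008]
[[-0.013 -0.999 -0.038]
 [-0.99   0.019 -0.139]
 [ 0.14   0.036 -0.99 ]]
```

View pics/ta.png

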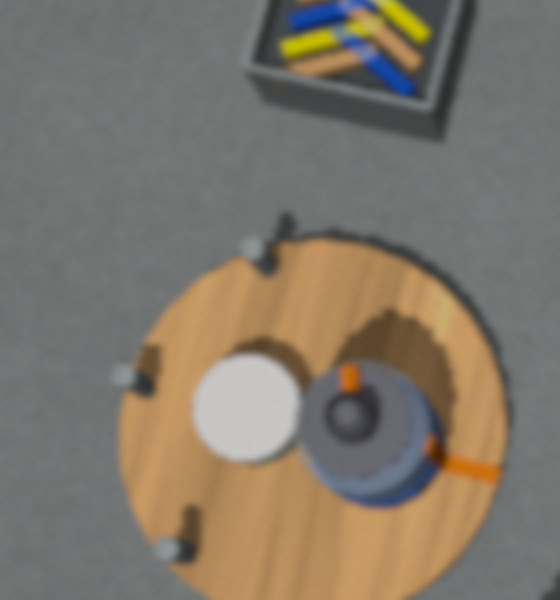

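View pics/tb.png

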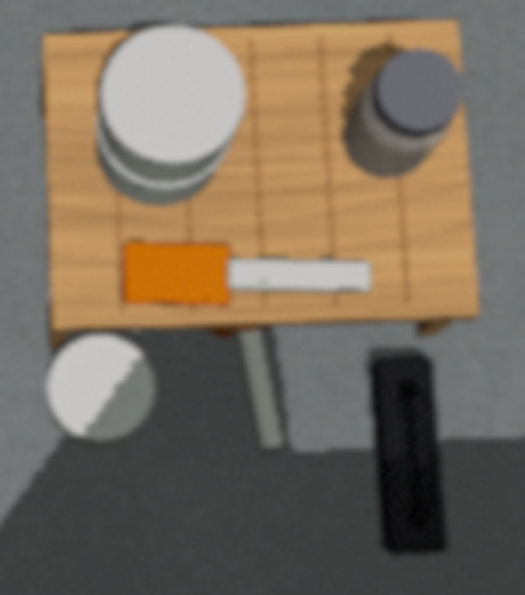

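View pics/sa.png

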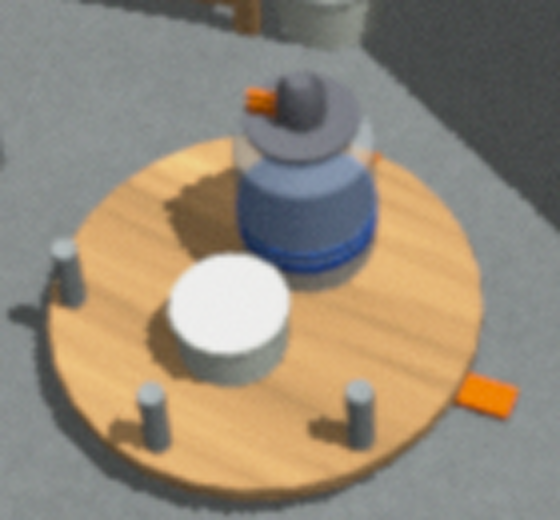

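```bash
cat >> h.py <<'E'
def orange(s):
    h=cv2.cvtColor(s['img'],cv2.COLOR_RGB2HSV); return (h[...,0]>5)&(h[...,0]<16)&(h[...,1]>200)&(h[...,2]>90)
E
python3 - <<'E'
from h import *
import pickle
s=pickle.load(open('top0.pkl','rb')); W=cloud(s); side=pickle.load(open('side0.pkl','rb'))
z=W[...,2]
def box(m): 
    P=W[m]; return P.mean(0).round(4),P.min(0).round(3),P.max(0).round(3),len(P)
x,y=W[...,0],W[...,1]
hsv=cv2.cvtColor(s['img'],cv2.COLOR_RGB2HSV)
# spout
m=np.zeros(z.shape,bool); m[180:225,350:385]=1
m&=(z>.02)&(z<.05)&(hsv[...,2]>100)
vs,us=np.where(m); print('spout px',us.min(),us.max(),vs.min(),vs.max(),len(us))
P=np.array([ray(s,u,v,.034) for u,v in zip(us,vs)])
(cx,cy),(w,h),a=cv2.minAreaRect((P[:,:2]*1000).astype(np.float32)); print('spout rect mm',cx,cy,w,h,a, cv2.fitLine(P[:,:2].astype(np.float32),cv2.DIST_L2,0,.01,.01).ravel()); print(P.min(0),P.max(0))
print('spout z',np.median(z[m]))
for v in range(182,224,3):
    k=us[vs==v]
    if len(k): print(v,k.min(),k.max(),ray(s,k.mean(),v,.034).round(4))
# rack board
m=(z>.1)&(z<.118)&(x>.5)&(y<.05)&(y>-.5)
P=W[m]; r=cv2.minAreaRect((P[:,:2]*1000).astype(np.float32)); print('rack',r,np.median(P[:,2]),cv2.boxPoints(r))
m=(z>.045)&(z<.065)&(x>.5)&(x<.62)&(y<-.04)&(y>-.14); print('tub',box(m))
m=(hsv[...,2]<50)&(x>.4)&(x<.62)&(y<-.26)&(y>-.38)&(z>.02); print('brush',box(m))
for nm,ss in(('top',s),('side',side)):
    o=orange(ss); n,l,st,c=cv2.connectedComponentsWithStats(o.astype(np.uint8)); C=cloud(ss)
    for i in range(1,n):
        if st[i,4]>4: print(nm,st[i],c[i].round(1),np.nanmedian(C[l==i],0).round(4))
# disc
for nm,C in(('top',W),('side',cloud(side))):
    m=(abs(C[...,2]-.034)<.004)&(C[...,0]>.3)&(C[...,1]>0.0)&(C[...,1]<.4)&(C[...,0]<.75); P=C[m][:,:2]*1000
    c,r=cv2.minEnclosingCircle(P.astype(np.float32)); print(nm,'disc',c,r,len(P))
    m=(C[...,2]>.076)&(C[...,2]<.092)&(C[...,0]>.3)&(C[...,1]>0.0)&(C[...,1]<.45)&(C[...,0]<.72)
    n,l,st,cc=cv2.connectedComponentsWithStats(m.astype(np.uint8))
    for i in range(1,n):
        if st[i,4]>3: print('post?',st[i],cc[i].round(1),np.median(C[l==i],0).round(4), ray(s if nm=='top' else side,*cc[i],.086).round(4))
    m=(C[...,2]>.12)&(C[...,0]>.3)&(C[...,1]>0.0)&(C[...,1]<.45)&(C[...,0]<.7)
    P=C[m]; print('jar',np.median(P,0),P.max(0),np.histogram(P[:,2],np.arange(.12,.2,.003)))
E
```

```text
spout px 358 369 183 216 159
spout rect mm 564.8480224609375 -209.10304260253906 91.84426879882812 12.721733093261719 9.487811088562012 [ 0.98764294  0.15672079  0.56366116 -0.20926686]
[ 0.52016018 -0.22064952  0.034     ] [ 0.60909347 -0.19525948  0.034     ]
spout z 0.03396368578121916
185 360 363 [ 0.6035 -0.2042  0.034 ]
188 360 364 [ 0.5953 -0.2052  0.034 ]
191 360 364 [ 0.5873 -0.2049  0.034 ]
194 361 365 [ 0.5791 -0.2072  0.034 ]
197 362 365 [ 0.571  -0.2081  0.034 ]
200 362 366 [ 0.563  -0.2091  0.034 ]
203 363 367 [ 0.5549 -0.2114  0.034 ]
206 363 367 [ 0.5469 -0.211   0.034 ]
209 364 368 [ 0.5389 -0.2133  0.034 ]
212 365 368 [ 0.5309 -0.2143  0.034 ]
215 365 369 [ 0.5229 -0.2152  0.034 ]
rack ((725.3213500976562, -225.12734985351562), (549.471435546875, 448.71893310546875), 89.98320770263672) 0.10871690613930557 [[ 500.8814   -499.7973  ]
 [ 949.6003   -499.92877 ]
 [ 949.7613     49.542603]
 [ 501.04242    49.674072]]
tub (array([ 0.5606, -0.0864,  0.055 ]), array([ 0.522, -0.126,  0.045]), array([ 0.604, -0.048,  0.063]), 737)
brush (array([ 0.5084, -0.3154,  0.0338]), a
[... 2430 characters left out ...]
6 ]
post? [193 279   7   9  43] [195.8 282.9] [0.636  0.2133 0.0835] [0.635  0.2145 0.086 ]
post? [214 315   8   9  47] [217.4 319. ] [0.5547 0.2945 0.0842] [0.5543 0.2954 0.086 ]
post? [266 315   8   8  47] [269.6 318.4] [0.4438 0.2652 0.0843] [0.4436 0.2661 0.086 ]
jar [0.50679066 0.14686134 0.14936043] [0.55305354 0.17710763 0.18482957] (array([ 29,  39,  60,  83,  90,  58,  33,   8,  11, 100, 193,  58,  21,
        17,  21,  19,  16,  26,  21,  26,  13,   4,   0,   0,   0,   0]), array([0.12 , 0.123, 0.126, 0.129, 0.132, 0.135, 0.138, 0.141, 0.144,
       0.147, 0.15 , 0.153, 0.156, 0.159, 0.162, 0.165, 0.168, 0.171,
       0.174, 0.177, 0.18 , 0.183, 0.186, 0.189, 0.192, 0.195, 0.198]))
```

```bash
python3 - <<'E'
from h import *
import pickle
for n in('side','top'):
    s=pickle.load(open(n+'0.pkl','rb')); W=cloud(s).reshape(-1,3); W=W[~np.isnan(W[:,0])]
    a=-1.472; r=W[:,0]*np.cos(a)+W[:,1]*np.sin(a); l=-W[:,0]*np.sin(a)+W[:,1]*np.cos(a)
    print(n)
    for r0 in np.arange(-.1,.75,.05):
        k=(r>r0)&(r<r0+.05)&(abs(l)<.13)&(W[:,2]>.2)
        if k.any(): print(r0.round(2),W[k,2].min().round(3),W[k,2].max().round(3),l[k].min().round(3),l[k].max().round(3),k.sum())
s=pickle.load(open('side0.pkl','rb')); cv2.imwrite('pics/side_arm.png',s['img'][0:330,330:560,::-1].repeat(2,0).repeat(2,1)[:600])
E
```

```text
side
-0.1 0.2 0.309 -0.103 0.13 3122
-0.05 0.201 0.314 -0.104 0.13 2786
0.0 0.275 0.313 -0.102 0.129 1138
0.05 0.301 0.308 -0.036 0.036 68
0.5 0.368 0.483 0.038 0.058 92
0.55 0.362 0.478 0.042 0.05 39
top
-0.1 0.239 0.268 0.097 0.129 46
-0.05 0.265 0.293 0.101 0.13 201
0.45 0.292 0.318 0.059 0.085 88
0.5 0.244 0.307 0.062 0.086 135
```

View pics/side_arm.png

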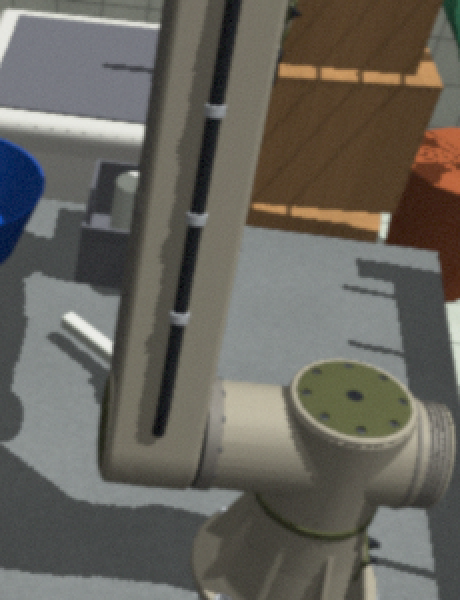

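```bash
cat >> h.py <<'E'
import json
from scipy.spatial.transform import Rotation as Ro
def psi(o=None):
    o=o or observe(); M=Ro.from_rotvec(o['ee_rot']).as_matrix(); return np.arctan2(M[1,0],M[0,0])
def plan(p,ps,n,hand,dyaw=None,p0=None,ps0=None):
    """rows from the present pose to TCP p, tool-x heading ps; dyaw>0 is clockwise"""
    o=observe(); p0=np.array(o['position'] if p0 is None else p0); a=psi(o) if ps0 is None else ps0
    if dyaw is None: dyaw=-((ps-a+np.pi)%(2*np.pi)-np.pi)
    out=[];c=p0.copy();ya=0
    for i in range(1,n+1):
        d=p0+(np.array(p)-p0)*i/n-c
        tx=round(d[0]*np.cos(a)+d[1]*np.sin(a),4);ty=round(d[0]*np.sin(a)-d[1]*np.cos(a),4);tz=round(-d[2],4)
        c=c+[tx*np.cos(a)+ty*np.sin(a),tx*np.sin(a)-ty*np.cos(a),-tz]
        w=round(dyaw*i/n-ya,3); ya+=w; a-=w
        out.append(dict(hand=hand,tx=tx,ty=ty,tz=tz,yaw=w))
    print(json.dumps(out).replace('"hand"','"hand"'))
def st():
    o=observe(); print('t',round(o['t'],2),'p',np.round(o['position'],4),'psi',round(np.degrees(psi(o)),2),'F',np.round(o['force'],1),'T',np.round(o['torque'],2),'g',round(o['grip_width'],4),'j',np.round(np.degrees(o['joints'])))
E
python3 - <<'E'
from h import *
st()
plan([.542,-.2125,.14],np.radians(188),18,.6,dyaw=-np.radians(188-13.7))
import pickle
s=pickle.load(open('top0.pkl','rb'))
for u,v in((305,184),(426.6,180.3),(302.4,100),(420.6,96.5)): print(ray(s,u,v,.109))
E
```

```text
t 0.15 p [ 0.136  -0.5583  0.2306] psi 13.68 F [-0.1 -0.5  0.2] T [ 0.01 -0.02 -0.04] g 0.0854 j [-84.  18.   3.  75.   0.  82.]
[{"hand": 0.6, "tx": 0.0265, "ty": -0.0133, "tz": 0.005, "yaw": -0.169}, {"hand": 0.6, "tx": 0.0283, "ty": -0.0087, "tz": 0.0051, "yaw": -0.169}, {"hand": 0.6, "tx": 0.0294, "ty": -0.0038, "tz": 0.005, "yaw": -0.169}, {"hand": 0.6, "tx": 0.0296, "ty": 0.0012, "tz": 0.005, "yaw": -0.169}, {"hand": 0.6, "tx": 0.029, "ty": 0.0061, "tz": 0.0051, "yaw": -0.169}, {"hand": 0.6, "tx": 0.0275, "ty": 0.011, "tz": 0.005, "yaw": -0.169}, {"hand": 0.6, "tx": 0.0253, "ty": 0.0154, "tz": 0.005, "yaw": -0.169}, {"hand": 0.6, "tx": 0.0224, "ty": 0.0194, "tz": 0.0051, "yaw": -0.169}, {"hand": 0.6, "tx": 0.0187, "ty": 0.023, "tz": 0.005, "yaw": -0.169}, {"hand": 0.6, "tx": 0.0146, "ty": 0.0257, "tz": 0.005, "yaw": -0.169}, {"hand": 0.6, "tx": 0.0101, "ty": 0.0279, "tz": 0.0051, "yaw": -0.169}, {"hand": 0.6, "tx": 0.0053, "ty": 0.0292, "tz": 0.005, "yaw": -0.169}, {"hand": 0.6, "tx": 0.0003, "ty": 0.0296, "tz": 0.005, "yaw": -0.169}, {"hand": 0.6, "tx": -0.0047, "ty": 0.0292, "tz": 0.0051, "yaw": -0.169}, {"hand": 0.6, "tx": -0.0096, "ty": 0.0281, "tz": 0.005, "yaw": -0.169}, {"hand": 0.6, "tx": -0.0142, "ty": 0.026, "tz": 0.005, "yaw": -0.169}, {"hand": 0.6, "tx": -0.0183, "ty": 0.0233, "tz": 0.0051, "yaw": -0.169}, {"hand": 0.6, "tx": -0.022, "ty": 0.0199, "tz": 0.005, "yaw": -0.169}]
[ 0.59239094 -0.05267227  0.109     ]
[ 0.59508354 -0.35021058  0.109     ]
[ 0.81152751 -0.05092996  0.109     ]
[ 0.8117017  -0.34899542  0.109     ]
```

servo_tool:
  steps:
    - {"hand": 0.6,"tx": 0.026,"ty": -0.013,"tz": 0.005,"yaw": -0.17}
    - {"hand": 0.6,"tx": 0.028,"ty": -0.009,"tz": 0.005,"yaw": -0.17}
    - {"hand": 0.6,"tx": 0.029,"ty": -0.004,"tz": 0.005,"yaw": -0.17}
    - {"hand": 0.6,"tx": 0.029,"ty": 0.001,"tz": 0.005,"yaw": -0.17}
    - {"hand": 0.6,"tx": 0.029,"ty": 0.006,"tz": 0.005,"yaw": -0.17}
    - {"hand": 0.6,"tx": 0.027,"ty": 0.011,"tz": 0.005,"yaw": -0.17}
    - {"hand": 0.6,"tx": 0.025,"ty": 0.015,"tz": 0.005,"yaw": -0.17}
    - {"hand": 0.6,"tx": 0.022,"ty": 0.019,"tz": 0.005,"yaw": -0.17}
    - {"hand": 0.6,"tx": 0.019,"ty": 0.023,"tz": 0.005,"yaw": -0.17}
    - {"hand": 0.6,"tx": 0.015,"ty": 0.026,"tz": 0.005,"yaw": -0.17}
    - {"hand": 0.6,"tx": 0.01,"ty": 0.028,"tz": 0.005,"yaw": -0.17}
    - {"hand": 0.6,"tx": 0.005,"ty": 0.029,"tz": 0.005,"yaw": -0.17}
    - {"hand": 0.6,"tx": 0,"ty": 0.029,"tz": 0.005,"yaw": -0.17}
    - {"hand": 0.6,"tx": -0.005,"ty": 0.029,"tz": 0.005,"yaw": -0.17}
    - {"hand": 0.6,"tx": -0.01,"ty": 0.028,"tz": 0.005,"yaw": -0.17}
    - {"hand": 0.6,"tx": -0.014,"ty": 0.026,"tz": 0.005,"yaw": -0.17}
    - {"hand": 0.6,"tx": -0.018,"ty": 0.023,"tz": 0.005,"yaw": -0.17}
    - {"hand": 0.6,"tx": -0.02,"ty": 0.02,"tz": 0.005,"yaw": -0.15}

```text
t: 2.4
position: [0.5345, -0.2112, 0.1408]
ee_rot: [0.223, -3.133, -0.0]
force: [0.2, -1.7, -0.1]
grip_width: 0.0513
```

```bash
python3 - <<'E'
from h import *
import pickle
st()
for n in('wrist','top'):
    s=snapshot(n); save(s,n+'1'); pickle.dump(s,open(n+'1.pkl','wb'))
plan([.535,-.2135,.009],np.radians(188),4,.6)
E
```

```text
t 2.4 p [ 0.5345 -0.2112  0.1408] psi -171.84 F [ 0.2 -1.7 -0.1] T [-0.02 -0.04  0.06] g 0.0513 j [-30.  20.  -7.  63.  -0. -38.]
[{"hand": 0.6, "tx": 0.0001, "ty": -0.0009, "tz": 0.0328, "yaw": 0.001}, {"hand": 0.6, "tx": 0.0001, "ty": -0.0009, "tz": 0.0328, "yaw": 0.0}, {"hand": 0.6, "tx": 0.0001, "ty": -0.0009, "tz": 0.0329, "yaw": 0.001}, {"hand": 0.6, "tx": 0.0001, "ty": -0.0008, "tz": 0.0328, "yaw": 0.0}]
```

View pics/wrist1.png

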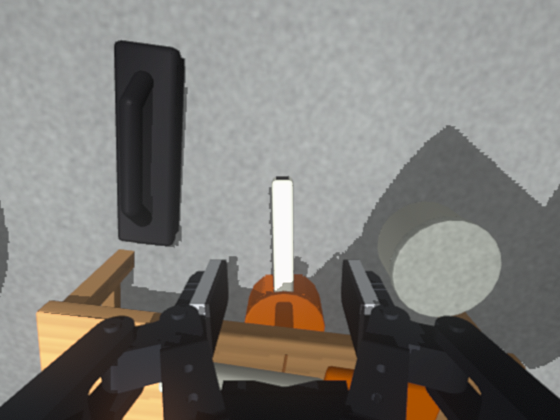

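View pics/top1.png

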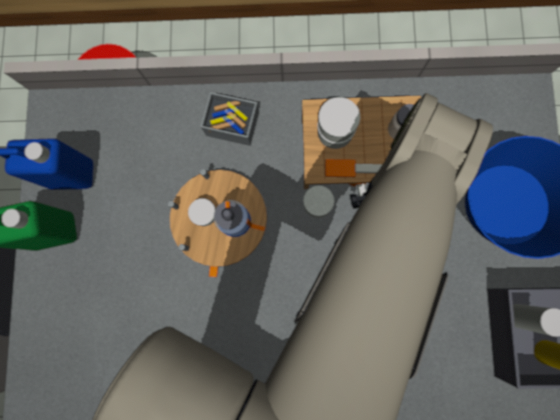

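```bash
python3 - <<'E'
from h import *
import pickle
s=pickle.load(open('wrist1.pkl','rb')); W=cloud(s)
m=np.zeros((420,560),bool); m[170:300,265:300]=1
m&=(s['img'].min(2)>225)
vs,us=np.where(m)
for v in range(vs.min(),vs.max(),15):
    k=us[vs==v]; 
    if len(k): print(v,k.min(),k.max(),ray(s,k.mean(),v,.034).round(4),W[v,int(k.mean())].round(4), ray(s,k.min(),v,.034).round(3)[1]-ray(s,k.max(),v,.034).round(3)[1])
print(vs.min(),vs.max())
E
```

```text
181 275 289 [ 0.5167 -0.2156  0.034 ] [ 0.5167 -0.2156  0.0338] -0.01100000000000001
196 273 291 [ 0.5281 -0.214   0.034 ] [ 0.5277 -0.214   0.0352] -0.014000000000000012
211 273 291 [ 0.5398 -0.2123  0.034 ] [ 0.5394 -0.2124  0.035 ] -0.013000000000000012
226 274 291 [ 0.5517 -0.2103  0.034 ] [ 0.5521 -0.2106  0.0333] -0.013000000000000012
241 274 291 [ 0.5641 -0.2085  0.034 ] [ 0.5639 -0.2089  0.0347] -0.012999999999999984
256 274 291 [ 0.5768 -0.2067  0.034 ] [ 0.5765 -0.2072  0.0348] -0.012999999999999984
271 275 291 [ 0.5899 -0.2045  0.034 ] [ 0.5899 -0.2045  0.0339] -0.012999999999999984
286 275 279 [ 0.604  -0.2074  0.034 ] [ 0.6032 -0.2075  0.0354] -0.0030000000000000027
181 289
```

servo_tool:
  steps:
    - {"hand": 0.6,"tx": 0,"ty": -0.001,"tz": 0.033,"yaw": 0}
    - {"hand": 0.6,"tx": 0,"ty": -0.001,"tz": 0.033,"yaw": 0}
    - {"hand": 0.6,"tx": 0,"ty": 0,"tz": 0.033,"yaw": -0.006}
    - {"hand": 0.6,"tx": 0,"ty": 0,"tz": 0.032,"yaw": 0}
    - {"hand": 0.6,"tx": 0,"ty": 0,"tz": 0,"yaw": 0}
    - {"hand": 0,"tx": 0,"ty": 0,"tz": 0,"yaw": 0}
    - {"hand": 0,"tx": 0,"ty": 0,"tz": 0,"yaw": 0}
    - {"hand": 0,"tx": 0,"ty": 0,"tz": 0,"yaw": 0}
    - {"hand": 0,"tx": 0,"ty": 0,"tz": 0,"yaw": 0}
  newtons: 50

```text
t: 3.62
position: [0.5352, -0.2147, 0.0115]
ee_rot: [-0.224, 3.132, -0.003]
force: [-0.3, -0.9, 4.1]
grip_width: 0.0152
```

```bash
python3 - <<'E'
from h import *
st(); s=snapshot('wrist'); save(s,'wrist2')
E
```

```text
t 3.62 p [ 0.5352 -0.2147  0.0115] psi -171.81 F [-0.3 -0.9  4.1] T [-0.2  -0.11 -0.08] g 0.0152 j [-30.  27. -17.  46.  -0. -38.]
```

View pics/wrist2.png

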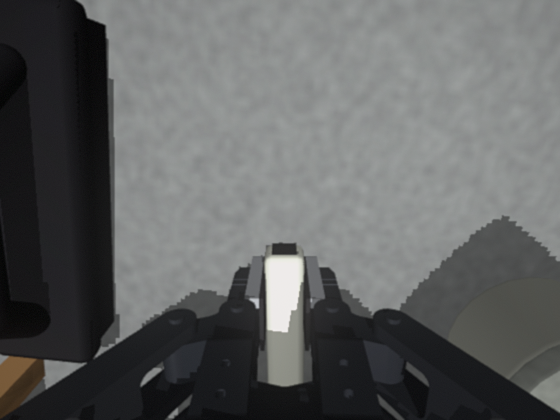

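servo_tool:
  steps:
    - {"hand": 0,"tx": 0,"ty": 0,"tz": -0.002,"yaw": 0}
    - {"hand": 0,"tx": 0.01,"ty": 0,"tz": 0,"yaw": 0}
    - {"hand": 0,"tx": 0.02,"ty": 0,"tz": 0,"yaw": 0}
    - {"hand": 0,"tx": 0.02,"ty": 0,"tz": 0,"yaw": 0}
    - {"hand": 0,"tx": 0.02,"ty": 0,"tz": 0,"yaw": 0}
    - {"hand": 0,"tx": 0.02,"ty": 0,"tz": 0,"yaw": 0}
    - {"hand": 0,"tx": 0.02,"ty": 0,"tz": 0,"yaw": 0}
    - {"hand": 0,"tx": 0.02,"ty": 0,"tz": 0,"yaw": 0}
    - {"hand": 0,"tx": 0.02,"ty": 0,"tz": 0,"yaw": 0}
    - {"hand": 0,"tx": 0.01,"ty": 0,"tz": 0,"yaw": 0}
    - {"hand": 0,"tx": 0,"ty": 0,"tz": 0,"yaw": 0}

```text
t: 5.05
position: [0.3743, -0.2365, 0.0122]
ee_rot: [0.223, -3.132, -0.001]
force: [-2.2, -1.1, 2.8]
grip_width: 0.015
```

```bash
python3 - <<'E'
from h import *
import pickle
st(); 
for n in('wrist','side','top'):
    s=snapshot(n); save(s,n+'3'); pickle.dump(s,open(n+'3.pkl','wb'))
E
```

```text
t 5.05 p [ 0.3743 -0.2365  0.0122] psi -171.87 F [-2.2 -1.1  2.8] T [-0.09  0.38  0.06] g 0.015 j [-43.  15. -36.  39.  -0. -51.]
```

View pics/side3.png

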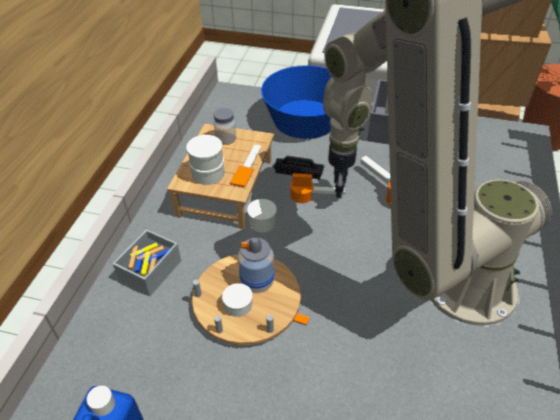

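View pics/top3.png

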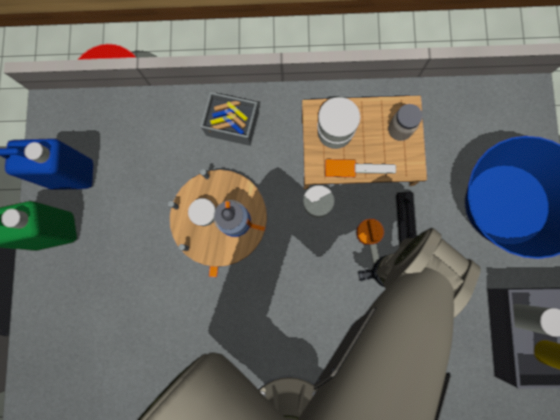

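servo_tool:
  steps:
    - {"hand": 0.5,"tx": 0,"ty": 0,"tz": 0,"yaw": 0}
    - {"hand": 0.5,"tx": 0,"ty": 0,"tz": 0,"yaw": 0}
    - {"hand": 0.5,"tx": 0,"ty": 0,"tz": -0.02,"yaw": 0}
    - {"hand": 0.5,"tx": 0,"ty": 0,"tz": -0.05,"yaw": 0}
    - {"hand": 0.5,"tx": 0,"ty": 0,"tz": -0.05,"yaw": 0}
    - {"hand": 0.5,"tx": 0,"ty": 0,"tz": -0.05,"yaw": 0}

```text
t: 5.95
position: [0.3761, -0.2365, 0.1839]
ee_rot: [-0.225, 3.133, -0.0]
force: [-0.1, -0.7, -0.9]
grip_width: 0.0426
```

```bash
python3 - <<'E'
from h import *
import pickle
st()
for n in('top','side'):
    s=snapshot(n); save(s,n+'4'); pickle.dump(s,open(n+'4.pkl','wb'))
    o=orange(s); k,l,stt,c=cv2.connectedComponentsWithStats(o.astype(np.uint8)); C=cloud(s)
    for i in range(1,k):
        P=C[l==i]
        if stt[i,4]>10: print(n,stt[i],c[i].round(1),np.nanmedian(P,0).round(4),np.nanmin(P,0).round(3),np.nanmax(P,0).round(3))
plan([.4777,-.2188,.17],np.radians(8.4),18,.5,dyaw=np.radians(180-.1))
E
```

```text
t 5.95 p [ 0.3761 -0.2365  0.1839] psi -171.77 F [-0.1 -0.7 -0.9] T [-0.03 -0.04 -0.03] g 0.0426 j [-43.   5. -21.  65.   0. -51.]
top [325 159   8  17  28] [327.  168.2] [ 0.6253 -0.1052  0.1187] [ 0.611 -0.119  0.114] [ 0.653 -0.102  0.122]
top [333 160  14   1  14] [339.5 160. ] [ 0.6486 -0.1383  0.1193] [ 0.648 -0.154  0.117] [ 0.649 -0.122  0.123]
top [352 160   3  12  14] [353.2 164.7] [ 0.6368 -0.1712  0.118 ] [ 0.62  -0.174  0.116] [ 0.649 -0.169  0.123]
top [342 173  14   4  19] [349.1 175.5] [ 0.6081 -0.1603  0.1185] [ 0.608 -0.177  0.106] [ 0.615 -0.144  0.121]
top [226 202   3   6  13] [227.2 204.2] [0.5366 0.1317 0.1634] [0.529 0.13  0.16 ] [0.542 0.135 0.166]
top [358 220  24  23 383] [369.5 231.1] [ 0.4787 -0.2152  0.0417] [ 0.451 -0.249  0.03 ] [ 0.509 -0.189  0.084]
top [251 224  13   6  45] [257.1 226.8] [0.4964 0.0738 0.035 ] [0.491 0.058 0.031] [0.505 0.09  0.039]
side [389 166  16  28 186] [398.3 178.5] [ 0.2146 -0.2747  0.069 ] [ 0.201 -0.29   0.049] [ 0.238 -0.237  0.115]
side [249 168   4   9  11] [251.  171.3] [ 0.6103 -0.1619  0.1153] [ 0.607 -0.174  0.11 ] 
[... 1036 characters left out ...]
"hand": 0.5, "tx": -0.0007, "ty": 0.0056, "tz": 0.0009, "yaw": 0.175}, {"hand": 0.5, "tx": 0.0003, "ty": 0.0056, "tz": 0.001, "yaw": 0.174}, {"hand": 0.5, "tx": 0.0013, "ty": 0.0054, "tz": 0.001, "yaw": 0.175}, {"hand": 0.5, "tx": 0.0022, "ty": 0.0052, "tz": 0.001, "yaw": 0.174}, {"hand": 0.5, "tx": 0.0031, "ty": 0.0047, "tz": 0.001, "yaw": 0.175}, {"hand": 0.5, "tx": 0.0038, "ty": 0.0041, "tz": 0.0009, "yaw": 0.174}, {"hand": 0.5, "tx": 0.0045, "ty": 0.0033, "tz": 0.001, "yaw": 0.175}, {"hand": 0.5, "tx": 0.005, "ty": 0.0025, "tz": 0.001, "yaw": 0.174}, {"hand": 0.5, "tx": 0.0054, "ty": 0.0017, "tz": 0.001, "yaw": 0.174}, {"hand": 0.5, "tx": 0.0056, "ty": 0.0006, "tz": 0.001, "yaw": 0.175}]
```

View pics/side4.png

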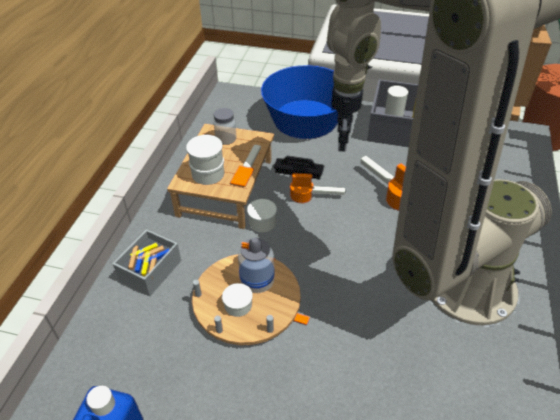

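servo_tool:
  steps:
    - {"hand": 0.5,"tx": -0.051,"ty": 0.002,"tz": 0.005,"yaw": 0}
    - {"hand": 0.5,"tx": -0.052,"ty": 0.001,"tz": 0.005,"yaw": 0}
    - {"hand": 0.5,"tx": 0,"ty": 0,"tz": 0,"yaw": 0.174}
    - {"hand": 0.5,"tx": 0,"ty": 0,"tz": 0,"yaw": 0.174}
    - {"hand": 0.5,"tx": 0,"ty": 0,"tz": 0,"yaw": 0.174}
    - {"hand": 0.5,"tx": 0,"ty": 0,"tz": 0,"yaw": 0.174}
    - {"hand": 0.5,"tx": 0,"ty": 0,"tz": 0,"yaw": 0.174}
    - {"hand": 0.5,"tx": 0,"ty": 0,"tz": 0,"yaw": 0.174}
    - {"hand": 0.5,"tx": 0,"ty": 0,"tz": 0,"yaw": 0.174}
    - {"hand": 0.5,"tx": 0,"ty": 0,"tz": 0,"yaw": 0.174}
    - {"hand": 0.5,"tx": 0,"ty": 0,"tz": 0,"yaw": 0.174}
    - {"hand": 0.5,"tx": 0,"ty": 0,"tz": 0,"yaw": 0.174}
    - {"hand": 0.5,"tx": 0,"ty": 0,"tz": 0,"yaw": 0.174}
    - {"hand": 0.5,"tx": 0,"ty": 0,"tz": 0,"yaw": 0.174}
    - {"hand": 0.5,"tx": 0,"ty": 0,"tz": 0,"yaw": 0.174}
    - {"hand": 0.5,"tx": 0,"ty": 0,"tz": 0,"yaw": 0.174}
    - {"hand": 0.5,"tx": 0,"ty": 0,"tz": 0,"yaw": 0.174}
    - {"hand": 0.5,"tx": 0,"ty": 0,"tz": 0,"yaw": 0.174}
    - {"hand": 0.5,"tx": 0,"ty": 0,"tz": 0,"yaw": 0.174}
    - {"hand": 0.5,"tx": 0,"ty": 0,"tz": 0,"yaw": 0.174}

```text
t: 8.55
position: [0.4773, -0.2187, 0.1712]
ee_rot: [-3.132, -0.231, 0.002]
force: [-0.4, 0.7, -0.8]
grip_width: 0.0427
```

```bash
python3 - <<'E'
from h import *
import pickle
st()
s=snapshot('wrist'); save(s,'wrist5'); pickle.dump(s,open('wrist5.pkl','wb'))
E
```

```text
t 8.55 p [ 0.4773 -0.2187  0.1712] psi 8.44 F [-0.4  0.7 -0.8] T [-0.   -0.01 -0.03] g 0.0427 j [-33.  14. -11.  65.   0. 138.]
```

View pics/wrist5.png

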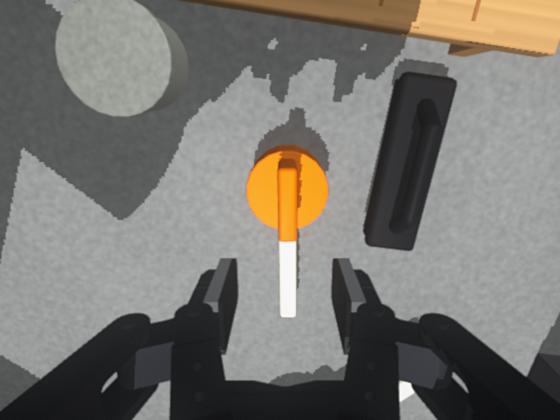

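```bash
cat > topm.py <<'E'
from h import *
def measure(s):
    W=cloud(s); o=orange(s)|((cv2.cvtColor(s['img'],cv2.COLOR_RGB2HSV)[...,0]<22)&(cv2.cvtColor(s['img'],cv2.COLOR_RGB2HSV)[...,1]>150))
    z=W[...,2]
    m=o&(z>.074)&(z<.088); m[260:]=0
    vs,us=np.where(m); P=np.array([ray(s,u,v,.08) for u,v in zip(us,vs)])
    r=cv2.minAreaRect((P[:,:2]*1000).astype(np.float32)); print('bar',r,len(us), 'mean',P.mean(0), 'dir', cv2.fitLine(P[:,:2].astype(np.float32),cv2.DIST_HUBER,0,.001,.001).ravel())
    m=o&(z>.033)&(z<.047); vs,us=np.where(m); P=np.array([ray(s,u,v,.04) for u,v in zip(us,vs)])
    print('cover',cv2.minEnclosingCircle((P[:,:2]*1000).astype(np.float32)),len(us))
E
python3 - <<'E'
from topm import *
import pickle
s=pickle.load(open('wrist5.pkl','rb')); measure(s)
m=np.zeros((420,560),bool); m[245:315,270:306]=1
m&=(s['img'].min(2)>200)
vs,us=np.where(m)
P=np.array([ray(s,us[vs==v].mean(),v,.034) for v in np.unique(vs)][2:-2])
print(P[0],P[-1],cv2.fitLine(P[:,:2].astype(np.float32),cv2.DIST_HUBER,0,.001,.001).ravel())
E
```

```text
bar ((482.0951843261719, -220.21246337890625), (54.83763885498047, 13.723166465759277), 9.0227689743042) 1456 mean [ 0.48290433 -0.22021497  0.08      ] dir [ 0.9883476   0.15221375  0.48626685 -0.2196582 ]
cover ((481.2226867675781, -220.17100524902344), 33.79610061645508) 3725
[ 0.42878357 -0.22827126  0.034     ] [ 0.36296335 -0.23863086  0.034     ] [ 0.9888445   0.1489513   0.38751996 -0.23493186]
```

servo_tool:
  steps:
    - {"hand": 0.5,"tx": 0.004,"ty": 0.002,"tz": 0.03,"yaw": 0}
    - {"hand": 0.5,"tx": 0,"ty": 0,"tz": 0.04,"yaw": -0.003}
    - {"hand": 0.5,"tx": 0,"ty": 0,"tz": 0.04,"yaw": 0}
    - {"hand": 0.5,"tx": 0,"ty": 0,"tz": 0.018,"yaw": 0}
    - {"hand": 0.5,"tx": 0,"ty": 0,"tz": 0,"yaw": 0}
    - {"hand": 0,"tx": 0,"ty": 0,"tz": 0,"yaw": 0}
    - {"hand": 0,"tx": 0,"ty": 0,"tz": 0,"yaw": 0}
    - {"hand": 0,"tx": 0,"ty": 0,"tz": 0,"yaw": 0}
    - {"hand": 0,"tx": 0,"ty": 0,"tz": 0,"yaw": 0}
  newtons: 80

```text
t: 9.72
position: [0.4824, -0.2208, 0.0452]
ee_rot: [3.131, 0.245, 0.002]
force: [-0.5, 0.3, 3.3]
grip_width: 0.0129
```

```bash
python3 - <<'E'
from h import *
import pickle
st()
s=snapshot('wrist'); save(s,'wrist6'); pickle.dump(s,open('wrist6.pkl','wb'))
E
```

```text
t 9.72 p [ 0.4824 -0.2208  0.0452] psi 8.94 F [-0.5  0.3  3.3] T [ 0.09 -0.05 -0.01] g 0.0129 j [-33.  21. -21.  48.   0. 138.]
```

View pics/wrist6.png

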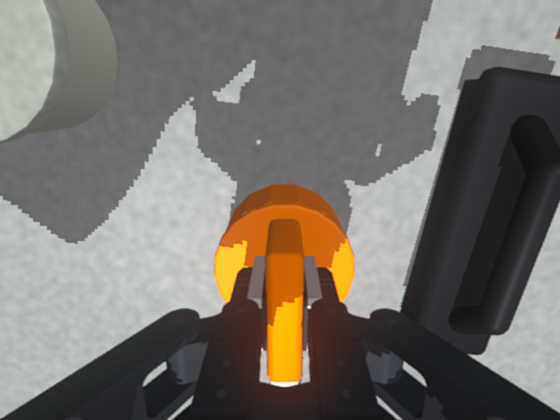

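```bash
python3 - <<'E'
from h import *
import pickle
for n in('top4','side4'):
    s=pickle.load(open(n+'.pkl','rb')); W=cloud(s); o=orange(s)
    R=(W[...,0]>.45)&(W[...,0]<.58)&(W[...,1]>.08)&(W[...,1]<.19)
    z=W[...,2]
    m=R&(abs(z-.1515)<.005)&~o; P=W[m]; c,r=cv2.minEnclosingCircle((P[:,:2]*1000).astype(np.float32)); print(n,'flange',np.round(c,1),r,np.median(P[:,2]),len(P), P[:,:2].max(0)/2+P[:,:2].min(0)/2)
    for a,b in((.16,.172),(.172,.178),(.178,.19)):
        m=R&(z>a)&(z<b)&~o; P=W[m]; print(a,P.mean(0),P.min(0),P.max(0),len(P))
    m=R&(z>.154)&o; P=W[m]; print('tab',P.mean(0),P.min(0),P.max(0),len(P)); v,u=np.where(m); print(u.min(),u.max(),v.min(),v.max())
    # top contour of the post tip
    cam=-np.asarray(s['R']).T@s['t']; print(cam)
E
```

```text
top4 flange [512.2 132.2] 34.12505340576172 0.15159775217994645 475 [0.51225742 0.13214476]
0.16 [0.51803561 0.12979017 0.16707046] [0.4979847  0.11790614 0.16050018] [0.54300332 0.14491875 0.17184572] 38
0.172 [0.51072448 0.13074939 0.17512439] [0.49932686 0.12054417 0.17203633] [0.52500852 0.14432397 0.17772337] 49
0.178 [0.51254948 0.13168846 0.18095922] [0.50319363 0.12267782 0.17806705] [0.52188941 0.14117823 0.18592236] 54
tab [0.53588174 0.13170114 0.16308398] [0.528558   0.12999068 0.15974069] [0.54158453 0.13456162 0.16640305] 13
226 228 202 207
[ 0.3680706  -0.02286175  1.09329878]
side4 flange [512.7 132.6] 35.1537971496582 0.15094011533094864 355 [0.51274725 0.13220105]
0.16 [0.51420834 0.14105641 0.16618845] [0.49833045 0.12781006 0.16000078] [0.54278762 0.14870768 0.17170745] 60
0.172 [0.51147562 0.13791369 0.17484187] [0.49957347 0.12327967 0.17207312] [0.52545078 0.14707246 0.17790951] 50
0.178 [0.51223129 0.13576799 0.18062167] [0.50455924 0.1258267  0.17804297] [0.52133908 0.14430172 0.18438407] 37
tab [0.53469985 0.13694545 0.16136887] [0.52699327 0.13354366 0.1554829 ] [0.54028284 0.14193751 0.16870796] 22
243 248 243 247
[0.25458602 0.88736729 1.08415507]
```

```bash
python3 - <<'E'
from h import *
plan([.60,.133,.27],np.radians(181),17,0,dyaw=-np.radians(181-8.9),p0=[.4824,-.2208,.1952])
E
```

```text
[{"hand": 0, "tx": 0.0101, "ty": -0.0195, "tz": -0.0044, "yaw": -0.177}, {"hand": 0, "tx": 0.0133, "ty": -0.0174, "tz": -0.0044, "yaw": -0.176}, {"hand": 0, "tx": 0.0162, "ty": -0.0148, "tz": -0.0044, "yaw": -0.177}, {"hand": 0, "tx": 0.0185, "ty": -0.0117, "tz": -0.0044, "yaw": -0.177}, {"hand": 0, "tx": 0.0203, "ty": -0.0083, "tz": -0.0044, "yaw": -0.176}, {"hand": 0, "tx": 0.0215, "ty": -0.0046, "tz": -0.0044, "yaw": -0.177}, {"hand": 0, "tx": 0.0219, "ty": -0.0007, "tz": -0.0044, "yaw": -0.177}, {"hand": 0, "tx": 0.0217, "ty": 0.0031, "tz": -0.0044, "yaw": -0.177}, {"hand": 0, "tx": 0.0208, "ty": 0.0069, "tz": -0.0044, "yaw": -0.176}, {"hand": 0, "tx": 0.0193, "ty": 0.0105, "tz": -0.0044, "yaw": -0.177}, {"hand": 0, "tx": 0.0172, "ty": 0.0136, "tz": -0.0044, "yaw": -0.177}, {"hand": 0, "tx": 0.0144, "ty": 0.0165, "tz": -0.0044, "yaw": -0.176}, {"hand": 0, "tx": 0.0114, "ty": 0.0188, "tz": -0.0044, "yaw": -0.177}, {"hand": 0, "tx": 0.0079, "ty": 0.0204, "tz": -0.0044, "yaw": -0.177}, {"hand": 0, "tx": 0.0041, "ty": 0.0216, "tz": -0.0044, "yaw": -0.176}, {"hand": 0, "tx": 0.0004, "ty": 0.0219, "tz": -0.0044, "yaw": -0.177}, {"hand": 0, "tx": -0.0036, "ty": 0.0216, "tz": -0.0044, "yaw": -0.177}]
```

servo_tool:
  steps:
    - {"hand": 0,"tx": 0,"ty": 0,"tz": -0.05,"yaw": 0}
    - {"hand": 0,"tx": 0,"ty": 0,"tz": -0.05,"yaw": 0}
    - {"hand": 0,"tx": 0,"ty": 0,"tz": -0.06,"yaw": 0}
    - {"hand": 0,"tx": 0.01,"ty": -0.02,"tz": -0.01,"yaw": -0.177}
    - {"hand": 0,"tx": 0.013,"ty": -0.017,"tz": -0.01,"yaw": -0.177}
    - {"hand": 0,"tx": 0.016,"ty": -0.015,"tz": -0.01,"yaw": -0.177}
    - {"hand": 0,"tx": 0.018,"ty": -0.012,"tz": -0.01,"yaw": -0.177}
    - {"hand": 0,"tx": 0.02,"ty": -0.008,"tz": -0.01,"yaw": -0.177}
    - {"hand": 0,"tx": 0.021,"ty": -0.005,"tz": -0.01,"yaw": -0.177}
    - {"hand": 0,"tx": 0.022,"ty": -0.001,"tz": -0.005,"yaw": -0.177}
    - {"hand": 0,"tx": 0.022,"ty": 0.003,"tz": 0,"yaw": -0.177}
    - {"hand": 0,"tx": 0.021,"ty": 0.007,"tz": 0,"yaw": -0.177}
    - {"hand": 0,"tx": 0.019,"ty": 0.011,"tz": 0,"yaw": -0.177}
    - {"hand": 0,"tx": 0.017,"ty": 0.014,"tz": 0,"yaw": -0.177}
    - {"hand": 0,"tx": 0.014,"ty": 0.016,"tz": 0,"yaw": -0.177}
    - {"hand": 0,"tx": 0.011,"ty": 0.019,"tz": 0,"yaw": -0.177}
    - {"hand": 0,"tx": 0.008,"ty": 0.02,"tz": 0,"yaw": -0.177}
    - {"hand": 0,"tx": 0.004,"ty": 0.022,"tz": 0,"yaw": -0.177}
    - {"hand": 0,"tx": 0,"ty": 0.022,"tz": 0,"yaw": -0.177}
    - {"hand": 0,"tx": -0.004,"ty": 0.022,"tz": 0,"yaw": -0.177}

```text
t: 12.28
position: [0.5984, 0.1335, 0.2686]
ee_rot: [0.046, -3.14, 0.001]
force: [0.5, 0.4, -2.0]
grip_width: 0.0134
```

```bash
python3 - <<'E'
from h import *
import pickle
st()
for n in('wrist','side','top'):
    s=snapshot(n); save(s,n+'7'); pickle.dump(s,open(n+'7.pkl','wb'))
E
```

```text
t 12.28 p [0.5984 0.1335 0.2686] psi -178.34 F [ 0.5  0.4 -2. ] T [ 0.    0.03 -0.02] g 0.0134 j [ 5. 22. 14. 82. -0.  3.]
```

View pics/wrist7.png

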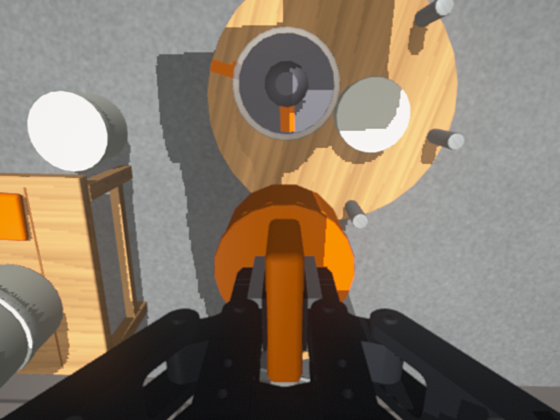

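View pics/side7.png

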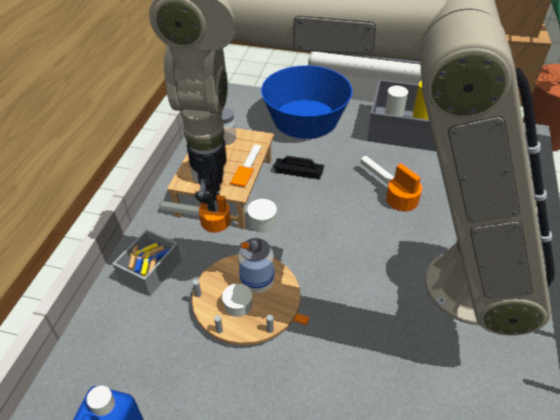

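View pics/top7.png

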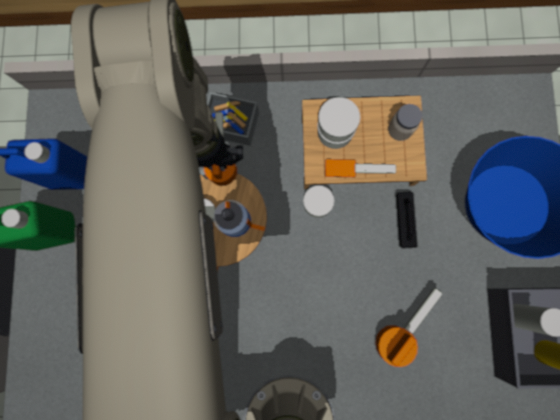

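```bash
python3 - <<'E'
from h import *
import pickle
s=pickle.load(open('wrist7.pkl','rb')); W=cloud(s); z=W[...,2]
cv2.imwrite('pics/w7c.png',cv2.resize(s['img'][0:240,190:480],None,fx=2.7,fy=2.5,interpolation=cv2.INTER_CUBIC)[:,:,::-1])
R=np.zeros(z.shape,bool); R[10:150,225:350]=1
hsv=cv2.cvtColor(s['img'],cv2.COLOR_RGB2HSV)
o=orange(s)&R
m=R&(abs(z-.1515)<.004); 
P=W[m]; c,r=cv2.minEnclosingCircle((P[:,:2]*1000).astype(np.float32)); print('flange',np.round(c,1),r,np.median(P[:,2]))
for a,b in((.16,.172),(.172,.178),(.178,.19)):
    m=R&(z>a)&(z<b)&~o; P=W[m]; print(a,P.mean(0).round(4),P.min(0).round(4),P.max(0).round(4),len(P))
m=(z>.155)&o; P=W[m]; print('tab',P.mean(0).round(4),P.min(0).round(4),P.max(0).round(4),len(P))
v,u=np.where(m); print(u.min(),u.max(),v.min(),v.max())
for a,b in((.155,.163),(.163,.169)):
    k=m&(z>a)&(z<b); print(a,W[k].mean(0).round(4),W[k].min(0).round(4),W[k].max(0).round(4),k.sum())
k=(z>.08)&(z<.092); n,l,stt,cc=cv2.connectedComponentsWithStats(k.astype(np.uint8))
for i in range(1,n):
    if stt[i,4]>20: print('post',stt[i],np.median(W[l==i],0).round(4))
k=orange(s)&(z>.03)&(z<.15)&~m; k[:,300:]=0;k[150:]=0; n,l,stt,cc=cv2.connectedComponentsWithStats(k.astype(np.uint8))
for i in range(1,n): 
    if stt[i,4]>8: print('stripe',stt[i],W[l==i].mean(0).round(4),W[l==i].min(0).round(4),W[l==i].max(0).round(4))
E
```

```text
flange [512.8 132.3] 33.896366119384766 0.15218187827074056
0.16 [0.531  0.1347 0.1642] [0.499  0.1182 0.1602] [0.5435 0.1462 0.172 ] 157
0.172 [0.5128 0.1322 0.175 ] [0.499  0.1182 0.172 ] [0.5272 0.1462 0.178 ] 749
0.178 [0.5129 0.132  0.1811] [0.5024 0.1217 0.178 ] [0.5228 0.1427 0.184 ] 815
tab [0.5349 0.1324 0.1643] [0.5274 0.1289 0.1591] [0.5435 0.1378 0.1677] 226
281 293 107 131
0.155 [0.5342 0.1312 0.1611] [0.5275 0.1289 0.1591] [0.5433 0.1378 0.1628] 80
0.163 [0.5353 0.1331 0.1661] [0.5274 0.1292 0.1633] [0.5435 0.1357 0.1677] 146
post [432   0  22  18 305] [0.4462 0.2604 0.0863]
post [445 132  20  18 261] [0.5554 0.2899 0.0862]
post [ 87 180  13  20 131] [ 0.6105 -0.0499  0.0863]
post [352 212  16  16 205] [0.6355 0.2092 0.086 ]
post [112 340   9   7  37] [ 0.791  -0.0521  0.0829]
stripe [211  60  24  17 256] [0.4959 0.0695 0.0475] [0.4878 0.0561 0.0329] [0.5069 0.0924 0.1288]
```

View pics/w7c.png

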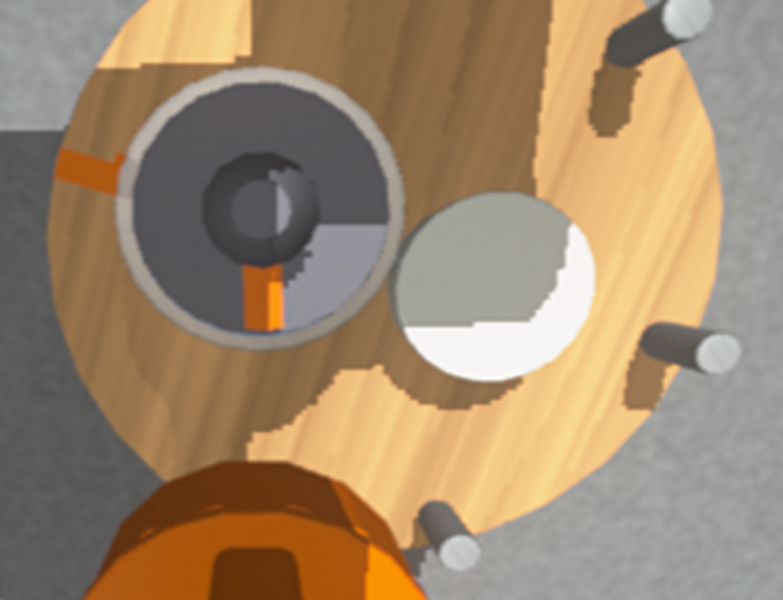

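```bash
python3 - <<'E'
from h import *
import pickle
s=pickle.load(open('wrist7.pkl','rb')); W=cloud(s); z=W[...,2]
hsv=cv2.cvtColor(s['img'],cv2.COLOR_RGB2HSV)
m=(hsv[...,0]<25)&(hsv[...,1]>150)&(z>.153); m[:100]=0;m[135:]=0;m[:,:270]=0;m[:,310:]=0
for v in range(104,134,2):
    u=np.where(m[v])[0]
    if len(u): print(v,u.min(),u.max(),W[v,u,2].round(4), W[v,u.min(),:2].round(4),W[v,u.max(),:2].round(4))
ax=np.array([.5128,.1322])
P=W[m]; L=cv2.fitLine(P[:,:2].astype(np.float32),cv2.DIST_HUBER,0,.001,.001).ravel(); print(P.mean(0),L,np.degrees(np.arctan2(*(P.mean(0)[:2]-ax)[::-1])))
posts=np.array([[.4462,.2604],[.5554,.2899],[.6355,.2092]])
mid=(posts[0]+posts[2])/2; d=mid-posts[1]; d/=np.linalg.norm(d); c=mid+.0575*d; print('c',c,np.linalg.norm(posts-c,axis=1),'jar dir',np.degrees(np.arctan2(d[1],d[0])),'jar',c+.05*d)
print('via ax',np.degrees(np.arctan2(*(ax-c)[::-1])), np.linalg.norm(ax-c))
E
```

```text
106 280 293 [0.162  0.1622 0.1602 0.1615 0.161  0.161 ] [0.527  0.1282] [0.5268 0.1372]
108 280 293 [0.1617 0.1601 0.1623 0.1591 0.1649 0.1666 0.166  0.1656 0.1664 0.1654
 0.1673 0.1609 0.1616 0.1615] [0.5284 0.1283] [0.5281 0.1373]
110 280 293 [0.1605 0.1616 0.1615 0.161  0.1643 0.1665 0.1666 0.1671 0.166  0.1658
 0.1618 0.161  0.1609] [0.5297 0.1283] [0.5295 0.1373]
112 280 294 [0.1622 0.1615 0.1607 0.1628 0.1671 0.1667 0.1665 0.1662 0.1672 0.1662
 0.1654 0.161  0.1607 0.1614 0.1618] [0.531  0.1283] [0.5307 0.1381]
114 280 294 [0.1619 0.1623 0.1613 0.1621 0.1664 0.1657 0.1673 0.166  0.1657 0.1664
 0.1661 0.1618 0.161  0.1614 0.1612] [0.5324 0.1284] [0.5321 0.1381]
116 281 293 [0.161  0.1613 0.1614 0.1661 0.1665 0.1657 0.1674 0.1672 0.1664 0.1642
 0.1616 0.1609 0.1607] [0.5337 0.1291] [0.5335 0.1375]
118 281 293 [0.1613 0.16   0.1615 0.1665 0.1673 0.1665 0.1661 0.1658 0.1663 0.1661
 0.1608 0.1615 0.1605] [0.5351 0.1291] [0.5349 0.1376]
120 281 294 [0.161  0.1615 0.16   0.1663 0.1664 0.1665 0.1662 0.1662 0.1661 0.167
 0.1617 0.1615 0.1615 0.1604] [0.5365 0.1292] [0.5362 0.1383]
122 2
[... 282 characters left out ...]
]
126 281 294 [0.1606 0.1598 0.1605 0.1664 0.1654 0.1677 0.1668 0.1671 0.164  0.1659
 0.1652 0.1609 0.1605 0.1606] [0.5406 0.1293] [0.5403 0.1385]
128 281 294 [0.1611 0.161  0.1615 0.1654 0.1659 0.1667 0.1646 0.1665 0.1664 0.1654
 0.1671 0.1615 0.1612 0.1611] [0.5419 0.1293] [0.5417 0.1385]
130 281 294 [0.1619 0.1613 0.161  0.1615 0.1672 0.1655 0.1652 0.1665 0.1658 0.1662
 0.166  0.161  0.1609 0.1608] [0.5433 0.1294] [0.5431 0.1385]
[0.53518643 0.1333816  0.16382015] [0.99378693 0.11129923 0.5351864  0.1333816 ] 3.0213849985882875
c [0.52616946 0.17920565] [0.11396331 0.11448871 0.11337031] jar dir -104.79217711546468 jar [0.51340377 0.13086274]
via ax -105.87693880579779 0.04886996620609061
```

servo_tool:
  steps:
    - {"hand": 0,"tx": 0.03,"ty": 0.001,"tz": 0,"yaw": 0}
    - {"hand": 0,"tx": 0.04,"ty": 0,"tz": 0,"yaw": 0}
    - {"hand": 0,"tx": 0.016,"ty": 0,"tz": 0,"yaw": 0}
    - {"hand": 0,"tx": 0,"ty": 0,"tz": 0,"yaw": -0.024}
    - {"hand": 0,"tx": 0,"ty": 0,"tz": 0.01,"yaw": 0}
    - {"hand": 0,"tx": 0,"ty": 0,"tz": 0,"yaw": 0}

```text
t: 13.18
position: [0.5126, 0.1316, 0.2578]
ee_rot: [0.073, -3.139, 0.001]
force: [0.1, -0.1, -1.9]
grip_width: 0.013
```

```bash
python3 - <<'E'
from h import *
import pickle
st()
s=snapshot('side'); save(s,'side8'); pickle.dump(s,open('side8.pkl','wb'))
cv2.imwrite('pics/side8c.png',cv2.resize(s['img'][180:340,150:330],None,fx=3.7,fy=3.7,interpolation=cv2.INTER_CUBIC)[:,:,::-1])
s=snapshot('wrist'); save(s,'wrist8'); W=cloud(s); z=W[...,2]; h=observe()['position'][2]-.045
hsv=cv2.cvtColor(s['img'],cv2.COLOR_RGB2HSV); o=(hsv[...,0]<25)&(hsv[...,1]>150)
m=o&(abs(z-h-.04)<.003); P=W[m]; print(len(P),cv2.minEnclosingCircle((P[:,:2]*1000).astype(np.float32)),np.median(P[:,2])-h)
# rim of cover: least squares circle on outer boundary points
cs,_=cv2.findContours(m.astype(np.uint8),cv2.RETR_EXTERNAL,cv2.CHAIN_APPROX_NONE)
E
```

```text
t 13.18 p [0.5126 0.1316 0.2578] psi -177.35 F [ 0.1 -0.1 -1.9] T [0.05 0.04 0.  ] g 0.013 j [ 6. 13. -1. 77. -0.  3.]
6285 ((513.4625854492188, 131.0757598876953), 33.86717224121094) 0.03973676775835877
```

View pics/side8c.png

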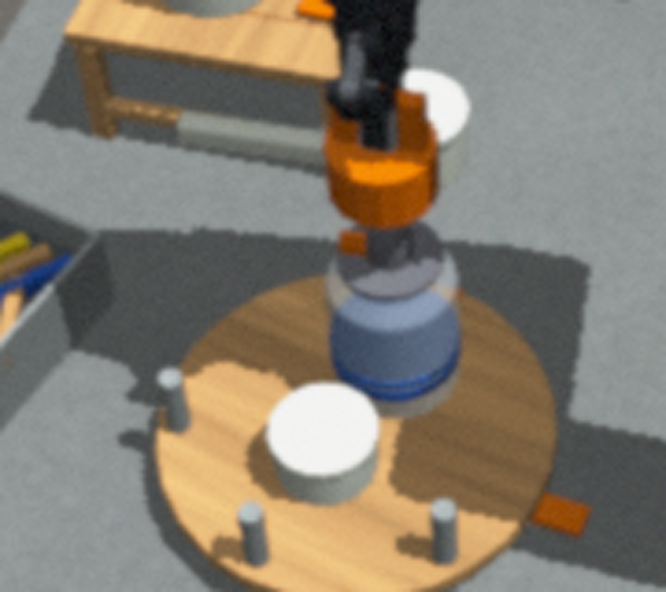

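View pics/wrist8.png

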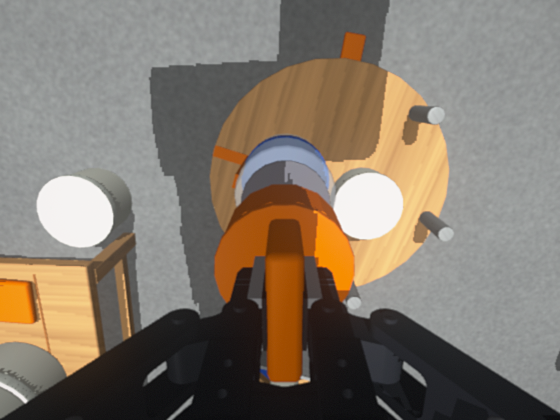

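servo_tool:
  steps:
    - {"hand": 0,"tx": 0.001,"ty": 0.001,"tz": 0.01,"yaw": 0}
    - {"hand": 0,"tx": 0,"ty": 0,"tz": 0.01,"yaw": 0}
    - {"hand": 0,"tx": 0,"ty": 0,"tz": 0.01,"yaw": 0}
    - {"hand": 0,"tx": 0,"ty": 0,"tz": 0.01,"yaw": 0}
    - {"hand": 0,"tx": 0,"ty": 0,"tz": 0.006,"yaw": 0}

```text
t: 13.9
position: [0.5111, 0.1329, 0.2123]
ee_rot: [0.074, -3.14, 0.0]
force: [0.4, -0.4, -1.6]
grip_width: 0.0132
```

servo_tool:
  steps:
    - {"hand": 0,"tx": 0,"ty": 0,"tz": 0.004,"yaw": 0}
    - {"hand": 0,"tx": 0,"ty": 0,"tz": 0.004,"yaw": 0}
    - {"hand": 0,"tx": 0,"ty": 0,"tz": 0.003,"yaw": 0}
    - {"hand": 0,"tx": 0,"ty": 0,"tz": 0.001,"yaw": 0}
    - {"hand": 0,"tx": 0,"ty": 0,"tz": 0,"yaw": 0}

```text
t: 14.52
position: [0.5115, 0.1329, 0.2013]
ee_rot: [-0.074, 3.141, -0.0]
force: [-0.6, -1.2, -0.8]
grip_width: 0.0131
```

servo_tool:
  steps:
    - {"hand": 0,"tx": 0,"ty": 0,"tz": 0.002,"yaw": 0}
    - {"hand": 0,"tx": 0,"ty": 0,"tz": 0.002,"yaw": 0}
    - {"hand": 0,"tx": 0,"ty": 0,"tz": 0.001,"yaw": 0}
    - {"hand": 0,"tx": 0,"ty": 0,"tz": 0,"yaw": 0}

```text
t: 15.02
position: [0.5116, 0.1329, 0.1968]
ee_rot: [-0.074, 3.14, -0.0]
force: [-1.2, -0.3, 3.5]
grip_width: 0.0128
```

```bash
python3 - <<'E'
from h import *
import pickle
st()
s=snapshot('side'); save(s,'side9'); 
cv2.imwrite('pics/side9c.png',cv2.resize(s['img'][180:340,150:330],None,fx=3.7,fy=3.7,interpolation=cv2.INTER_CUBIC)[:,:,::-1])
E
```

```text
t 15.03 p [0.5116 0.1329 0.1968] psi -177.3 F [-1.2 -0.3  3.5] T [-0.02  0.28  0.03] g 0.0128 j [ 6. 14. -8. 68. -0.  3.]
```

View pics/side9c.png

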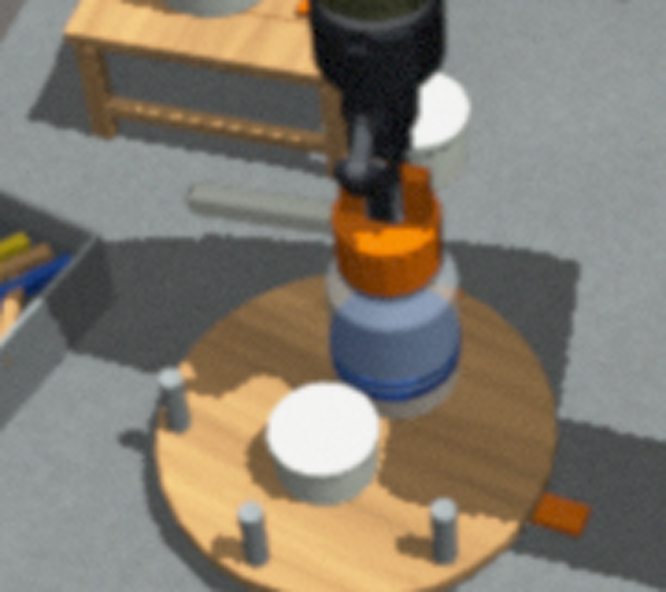

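servo_tool:
  steps:
    - {"hand": 0,"tx": 0,"ty": 0,"tz": 0,"yaw": 0.12}
    - {"hand": 0,"tx": 0,"ty": 0,"tz": 0,"yaw": 0.12}
    - {"hand": 0,"tx": 0,"ty": 0,"tz": 0.0003,"yaw": 0.12}
    - {"hand": 0,"tx": -0.0003,"ty": 0.0003,"tz": 0,"yaw": 0.12}
    - {"hand": 0,"tx": 0,"ty": 0,"tz": 0.0003,"yaw": 0.12}
    - {"hand": 0,"tx": -0.0003,"ty": 0.0003,"tz": 0,"yaw": 0.12}
    - {"hand": 0,"tx": 0,"ty": 0,"tz": 0.0003,"yaw": 0.12}
    - {"hand": 0,"tx": -0.0002,"ty": 0.0004,"tz": 0,"yaw": 0.12}

```text
t: 16.08
position: [0.5129, 0.1337, 0.196]
ee_rot: [1.389, 2.817, 0.001]
force: [-1.3, 0.8, 4.3]
grip_width: 0.0132
```

servo_tool:
  steps:
    - {"hand": 0,"tx": 0,"ty": 0,"tz": 0.0003,"yaw": 0.12}
    - {"hand": 0,"tx": 0,"ty": 0.0004,"tz": 0,"yaw": 0.12}
    - {"hand": 0,"tx": 0,"ty": 0,"tz": 0.0003,"yaw": 0.12}
    - {"hand": 0,"tx": 0,"ty": 0,"tz": 0,"yaw": 0.12}
    - {"hand": 0,"tx": 0,"ty": 0,"tz": 0.0003,"yaw": 0.12}
    - {"hand": 0,"tx": 0,"ty": 0,"tz": 0,"yaw": 0.12}
    - {"hand": 0,"tx": 0,"ty": 0,"tz": 0,"yaw": 0.12}
    - {"hand": 0,"tx": 0,"ty": 0,"tz": 0,"yaw": 0}

```text
t: 17.08
position: [0.514, 0.1335, 0.1952]
ee_rot: [2.412, 2.011, 0.002]
force: [1.0, -0.3, 4.5]
grip_width: 0.0132
```

```bash
python3 - <<'E'
from h import *
import pickle
st()
for n in ('side','wrist'):
    s=snapshot(n); save(s,n+'10'); pickle.dump(s,open(n+'10.pkl','wb'))
    if n=='side': cv2.imwrite('pics/side10c.png',cv2.resize(s['img'][180:340,150:330],None,fx=3.7,fy=3.7,interpolation=cv2.INTER_CUBIC)[:,:,::-1])
E
```

```text
t 17.07 p [0.514  0.1335 0.1952] psi 79.63 F [ 1.  -0.3  4.5] T [-0.15 -0.24 -0.05] g 0.0132 j [  6.  14.  -8.  68.  -0. 106.]
```

View pics/side10c.png

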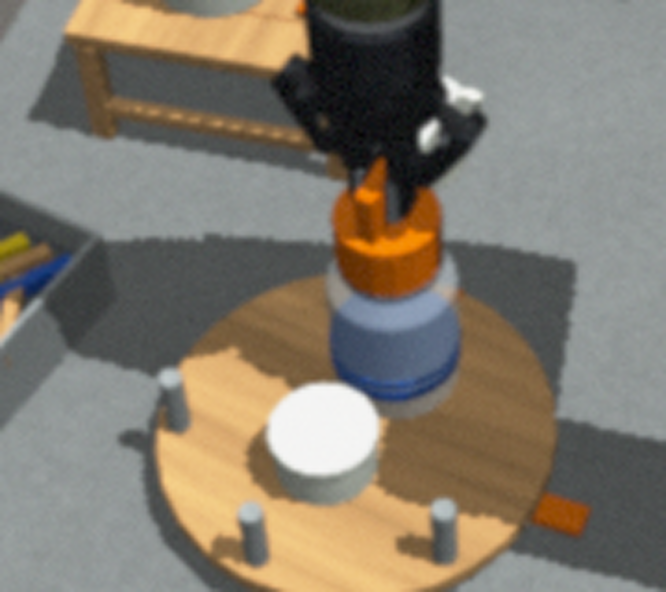

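View pics/wrist10.png

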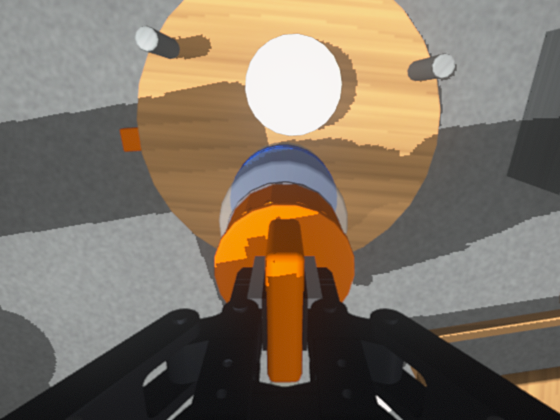

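```bash
cat > car.py <<'E'
from h import *
def posts(s):
    W=cloud(s); z=W[...,2]; k=(z>.08)&(z<.092); n,l,stt,cc=cv2.connectedComponentsWithStats(k.astype(np.uint8)); r=[]
    for i in range(1,n):
        p=np.median(W[l==i],0)
        if stt[i,4]>20 and 0.09<np.hypot(p[0]-.526,p[1]-.1795)<.135: r.append((p,stt[i,:4])); print('post',p.round(4),stt[i],'ang',np.degrees(np.arctan2(p[1]-.1795,p[0]-.526)).round(2))
    return r
E
python3 - <<'E'
from car import *
import pickle
posts(pickle.load(open('wrist10.pkl','rb'))); print(); posts(pickle.load(open('wrist7.pkl','rb')))
s=pickle.load(open('wrist10.pkl','rb')); W=cloud(s); o=orange(s); o[:, :100]=0;o[:,160:]=0;o[:110]=0;o[160:]=0; P=W[o]; print('tongue',P.mean(0),P.min(0),P.max(0))
s=pickle.load(open('wrist8.pkl','rb')) if 0 else None
E
```

```text
post [0.4461 0.2612 0.0862] [135  26  27  27 535] ang 134.36
post [0.6358 0.2098 0.0859] [429  53  26  26 504] ang 15.44

post [0.4462 0.2604 0.0863] [432   0  22  18 305] ang 134.61
post [0.5554 0.2899 0.0862] [445 132  20  18 261] ang 75.09
post [0.6355 0.2092 0.086 ] [352 212  16  16 205] ang 15.18
tongue [nan nan nan] [nan nan nan] [nan nan nan]
```

servo_tool:
  steps:
    - {"hand": 0,"tx": 0,"ty": 0,"tz": 0,"yaw": 0.045}
    - {"hand": 0,"tx": 0,"ty": 0,"tz": 0,"yaw": 0.045}
    - {"hand": 0,"tx": 0,"ty": 0,"tz": 0,"yaw": 0}
    - {"hand": 0,"tx": 0,"ty": 0,"tz": 0,"yaw": 0}

```text
t: 17.68
position: [0.514, 0.1334, 0.195]
ee_rot: [2.5, 1.9, 0.002]
force: [2.4, -1.4, 5.2]
grip_width: 0.0136
```

```bash
python3 - <<'E'
from h import *
st()
E
```

```text
t 17.68 p [0.514  0.1334 0.195 ] psi 74.49 F [ 2.4 -1.4  5.2] T [-0.33 -0.63 -0.04] g 0.0136 j [  6.  14.  -8.  68.  -0. 111.]
```

servo_tool:
  steps:
    - {"hand": 0.4,"tx": 0,"ty": 0,"tz": 0,"yaw": 0}
    - {"hand": 0.4,"tx": 0,"ty": 0,"tz": 0,"yaw": 0}
    - {"hand": 0.4,"tx": 0,"ty": 0,"tz": -0.02,"yaw": 0}
    - {"hand": 0.4,"tx": 0,"ty": 0,"tz": -0.04,"yaw": 0}
    - {"hand": 0.4,"tx": -0.01,"ty": 0,"tz": -0.05,"yaw": 0}
    - {"hand": 0.4,"tx": -0.04,"ty": 0,"tz": -0.03,"yaw": 0}
    - {"hand": 0.4,"tx": -0.03,"ty": 0,"tz": 0,"yaw": 0}
    - {"hand": 0.4,"tx": 0,"ty": 0,"tz": 0,"yaw": 0}

```text
t: 18.68
position: [0.4909, 0.0553, 0.3345]
ee_rot: [-2.504, -1.897, 0.001]
force: [0.7, -0.2, 0.3]
grip_width: 0.0342
```

```bash
python3 - <<'E'
from car import *
import pickle
st()
for n in ('side','wrist'):
    s=snapshot(n); save(s,n+'11'); pickle.dump(s,open(n+'11.pkl','wb'))
posts(s)
E
```

```text
t 18.68 p [0.4909 0.0553 0.3345] psi 74.29 F [ 0.7 -0.2  0.3] T [0.03 0.02 0.01] g 0.0342 j [ -3.   8.   5.  86.   0. 103.]
```

View pics/wrist11.png

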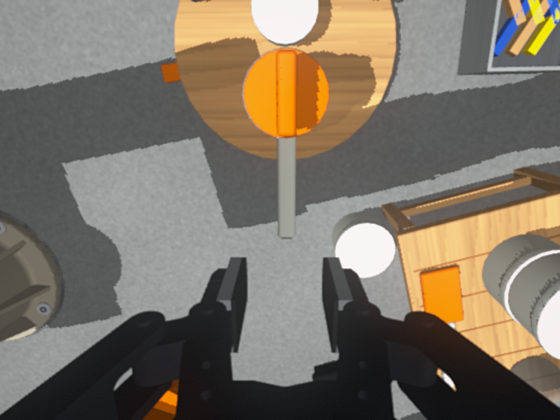

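View pics/side11.png

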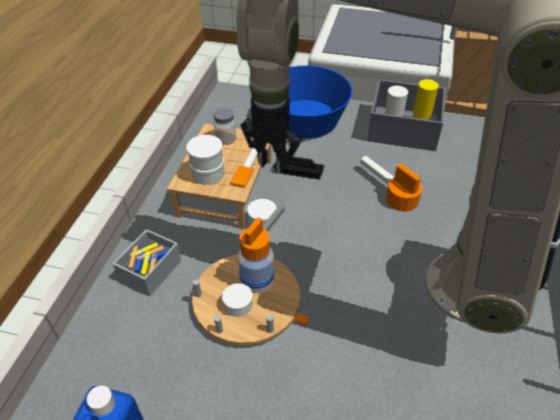

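```bash
cat > fin.py <<'E'
from h import *
def spout(s,zf=.150):
    W=cloud(s); z=W[...,2]; hsv=cv2.cvtColor(s['img'],cv2.COLOR_RGB2HSV)
    m=(abs(z-zf-.034)<.006)&(hsv[...,1]<80); n,l,stt,cc=cv2.connectedComponentsWithStats(m.astype(np.uint8)); 
    B=(abs(z-zf-.08)<.006)&(hsv[...,1]>130); P=W[B]; L=cv2.fitLine(P[:,:2].astype(np.float32),cv2.DIST_HUBER,0,.001,.001).ravel(); bm=P.mean(0)
    r=cv2.minAreaRect((P[:,:2]*1000).astype(np.float32)); print('bar',bm.round(4),np.percentile(P[:,2],50).round(4),'dir',np.degrees(np.arctan2(L[1],L[0])).round(2),r)
    C=(abs(z-zf-.04)<.005)&(hsv[...,1]>130); P=W[C]; print('cover',cv2.minEnclosingCircle((P[:,:2]*1000).astype(np.float32)),np.median(P[:,2]).round(4))
    i=1+np.argmax(stt[1:,4]); P=W[l==i]; L=cv2.fitLine(P[:,:2].astype(np.float32),cv2.DIST_HUBER,0,.001,.001).ravel(); print('spout',P.mean(0).round(4),len(P),'dir',np.degrees(np.arctan2(L[1],L[0])).round(2),P.min(0).round(3),P.max(0).round(3),'from bar',np.degrees(np.arctan2(*(P.mean(0)-bm)[1::-1])).round(2))
E
python3 - <<'E'
from fin import *
import pickle
s=pickle.load(open('wrist11.pkl','rb')); spout(s)
W=cloud(s)
hsv=cv2.cvtColor(s['img'],cv2.COLOR_RGB2HSV); o=(hsv[...,0]<22)&(hsv[...,1]>180); o[:, :150]=0;o[:,185:]=0;o[:50]=0;o[95:]=0; v,u=np.where(o); P=W[o]; print('tongue',np.nanmean(P,0),np.nanmin(P,0),np.nanmax(P,0))
r=cv2.minAreaRect(P[:,:2].astype(np.float32)*1000); print(r)
z=W[...,2]; m=(abs(z-.034)<.004)&(hsv[...,0]<25)&(hsv[...,1]>60); m[:, 410:]=0;m[170:]=0;m[:,:165]=0
P=W[m]; print('disc',P.min(0),P.max(0))
# disc edge circle fit
cs,_=cv2.findContours(m.astype(np.uint8),cv2.RETR_EXTERNAL,cv2.CHAIN_APPROX_NONE); c=max(cs,key=len)[:,0]; Q=np.array([W[y,x,:2] for x,y in c if y>2]); 
from scipy.optimize import least_squares
f=least_squares(lambda p:np.hypot(Q[:,0]-p[0],Q[:,1]-p[1])-.13,[.526,.18],loss='soft_l1',f_scale=.001); print('centre',f.x)
E
```

```text
bar [0.5137 0.1326 0.23  ] 0.2301 dir 74.86 ((513.2803344726562, 131.61322021484375), (55.3366813659668, 13.587908744812012), 74.92362976074219)
cover ((513.3682861328125, 131.6319580078125), 33.95955276489258) 0.1904
spout [0.4929 0.0577 0.184 ] 1825 dir 74.64 [0.474 0.01  0.18 ] [0.511 0.101 0.186] from bar -105.53
tongue [0.38052097 0.19708796 0.00846787] [0.36967679 0.18592396 0.00406523] [0.39138871 0.20772616 0.01068628]
((380.5873107910156, 196.9893035888672), (20.561922073364258, 19.730743408203125), 82.98298645019531)
disc [0.39678594 0.05095581 0.03072715] [0.65542195 0.26145736 0.0379613 ]
centre [0.53082586 0.18033505]
```

```bash
python3 - <<'E'
from h import *
plan([.5556,.2905,.31],np.radians(255),18,.5,dyaw=-np.radians(255-74.3))
E
```

```text
[{"hand": 0.5, "tx": 0.0135, "ty": -0.0, "tz": 0.0013, "yaw": -0.175}, {"hand": 0.5, "tx": 0.0133, "ty": 0.0022, "tz": 0.0014, "yaw": -0.175}, {"hand": 0.5, "tx": 0.0126, "ty": 0.0046, "tz": 0.0013, "yaw": -0.176}, {"hand": 0.5, "tx": 0.0117, "ty": 0.0067, "tz": 0.0013, "yaw": -0.175}, {"hand": 0.5, "tx": 0.0103, "ty": 0.0087, "tz": 0.0013, "yaw": -0.175}, {"hand": 0.5, "tx": 0.0087, "ty": 0.0103, "tz": 0.0014, "yaw": -0.175}, {"hand": 0.5, "tx": 0.0067, "ty": 0.0117, "tz": 0.0013, "yaw": -0.175}, {"hand": 0.5, "tx": 0.0046, "ty": 0.0126, "tz": 0.0013, "yaw": -0.176}, {"hand": 0.5, "tx": 0.0023, "ty": 0.0133, "tz": 0.0013, "yaw": -0.175}, {"hand": 0.5, "tx": -0.0, "ty": 0.0135, "tz": 0.0014, "yaw": -0.175}, {"hand": 0.5, "tx": -0.0024, "ty": 0.0133, "tz": 0.0013, "yaw": -0.175}, {"hand": 0.5, "tx": -0.0046, "ty": 0.0126, "tz": 0.0013, "yaw": -0.176}, {"hand": 0.5, "tx": -0.0068, "ty": 0.0116, "tz": 0.0013, "yaw": -0.175}, {"hand": 0.5, "tx": -0.0088, "ty": 0.0103, "tz": 0.0014, "yaw": -0.175}, {"hand": 0.5, "tx": -0.0103, "ty": 0.0086, "tz": 0.0013, "yaw": -0.175}, {"hand": 0.5, "tx": -0.0117, "ty": 0.0067, "tz": 0.0013, "yaw": -0.175}, {"hand": 0.5, "tx": -0.0127, "ty": 0.0045, "tz": 0.0013, "yaw": -0.176}, {"hand": 0.5, "tx": -0.0133, "ty": 0.0022, "tz": 0.0014, "yaw": -0.175}]
```

servo_tool:
  steps:
    - {"hand": 0.5,"tx": 0.0135,"ty": 0,"tz": 0.001,"yaw": -0.175}
    - {"hand": 0.5,"tx": 0.0135,"ty": 0.002,"tz": 0.001,"yaw": -0.175}
    - {"hand": 0.5,"tx": 0.0125,"ty": 0.0045,"tz": 0.001,"yaw": -0.175}
    - {"hand": 0.5,"tx": 0.0115,"ty": 0.0065,"tz": 0.001,"yaw": -0.175}
    - {"hand": 0.5,"tx": 0.0105,"ty": 0.0085,"tz": 0.001,"yaw": -0.175}
    - {"hand": 0.5,"tx": 0.0085,"ty": 0.0105,"tz": 0.001,"yaw": -0.175}
    - {"hand": 0.5,"tx": 0.0065,"ty": 0.0115,"tz": 0.001,"yaw": -0.175}
    - {"hand": 0.5,"tx": 0.0045,"ty": 0.0125,"tz": 0.001,"yaw": -0.175}
    - {"hand": 0.5,"tx": 0.002,"ty": 0.0135,"tz": 0.001,"yaw": -0.175}
    - {"hand": 0.5,"tx": 0,"ty": 0.0135,"tz": 0.001,"yaw": -0.175}
    - {"hand": 0.5,"tx": -0.0025,"ty": 0.0135,"tz": 0.001,"yaw": -0.175}
    - {"hand": 0.5,"tx": -0.0045,"ty": 0.0125,"tz": 0.001,"yaw": -0.175}
    - {"hand": 0.5,"tx": -0.007,"ty": 0.0115,"tz": 0.001,"yaw": -0.175}
    - {"hand": 0.5,"tx": -0.009,"ty": 0.0105,"tz": 0.002,"yaw": -0.175}
    - {"hand": 0.5,"tx": -0.0105,"ty": 0.0085,"tz": 0.002,"yaw": -0.175}
    - {"hand": 0.5,"tx": -0.0115,"ty": 0.0065,"tz": 0.002,"yaw": -0.175}
    - {"hand": 0.5,"tx": -0.0125,"ty": 0.0045,"tz": 0.002,"yaw": -0.175}
    - {"hand": 0.5,"tx": -0.0135,"ty": 0.002,"tz": 0.002,"yaw": -0.178}

```text
t: 21.02
position: [0.5563, 0.2915, 0.3101]
ee_rot: [1.922, -2.482, -0.002]
force: [0.6, -0.2, 0.4]
grip_width: 0.0427
```

```bash
python3 - <<'E'
from car import *
import pickle
st()
for n in ('side','wrist'):
    s=snapshot(n); save(s,n+'12'); pickle.dump(s,open(n+'12.pkl','wb'))
posts(s)
E
```

```text
t 21.02 p [0.5563 0.2915 0.3101] psi -104.49 F [ 0.6 -0.2  0.4] T [ 0.06 -0.   -0.  ] g 0.0427 j [ 20.  24.  23.  89.   0. -55.]
post [0.6355 0.2099 0.0861] [181 106  16  16 202] ang 15.52
post [0.4451 0.2612 0.0864] [374 109  16  16 200] ang 134.71
post [0.5552 0.2906 0.0861] [277 162  15  16 171] ang 75.28
```

View pics/wrist12.png

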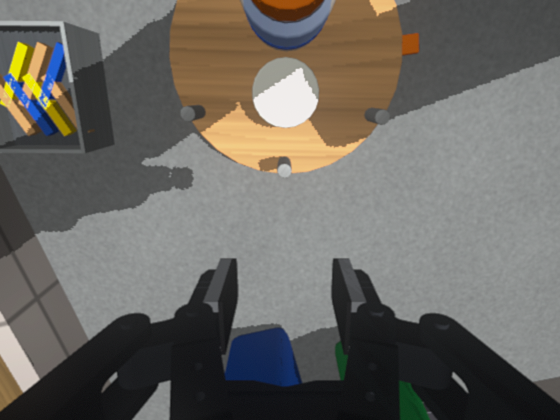

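View pics/side12.png

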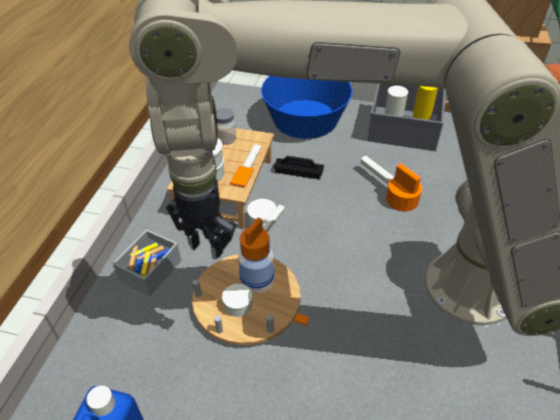

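servo_tool:
  steps:
    - {"hand": 0.5,"tx": 0.001,"ty": 0.001,"tz": 0.04,"yaw": 0}
    - {"hand": 0.5,"tx": 0,"ty": 0,"tz": 0.055,"yaw": 0}
    - {"hand": 0.5,"tx": 0,"ty": 0,"tz": 0.055,"yaw": 0}
    - {"hand": 0.5,"tx": 0,"ty": 0,"tz": 0.05,"yaw": 0}
    - {"hand": 0.5,"tx": 0,"ty": 0,"tz": 0.04,"yaw": 0}
    - {"hand": 0.5,"tx": 0,"ty": 0,"tz": 0.02,"yaw": 0}
    - {"hand": 0.5,"tx": 0,"ty": 0,"tz": 0,"yaw": 0}
    - {"hand": 0,"tx": 0,"ty": 0,"tz": 0,"yaw": 0}
    - {"hand": 0,"tx": 0,"ty": 0,"tz": 0,"yaw": 0}
    - {"hand": 0,"tx": 0,"ty": 0,"tz": 0,"yaw": 0}
  newtons: 40

```text
t: 22.38
position: [0.5565, 0.2896, 0.053]
ee_rot: [-1.912, 2.49, -0.001]
force: [-0.4, 0.3, 4.1]
grip_width: 0.0146
```

```bash
python3 - <<'E'
from h import *
import pickle
st()
s=snapshot('side'); save(s,'side13'); s=snapshot('wrist'); save(s,'wrist13')
# arc about c
c=np.array([.5255,.180]); p=observe()['position'][:2]; r=np.linalg.norm(p-c); a=np.degrees(np.arctan2(*(p-c)[::-1])); print('r',r,'ang',a)
E
```

```text
t 22.38 p [0.5565 0.2896 0.053 ] psi -104.95 F [-0.4  0.3  4.1] T [ 0.13  0.33 -0.06] g 0.0146 j [ 20.  29.  -6.  55.   0. -55.]
r 0.11387100232194025 ang 74.20830505548489
```

View pics/side13.png

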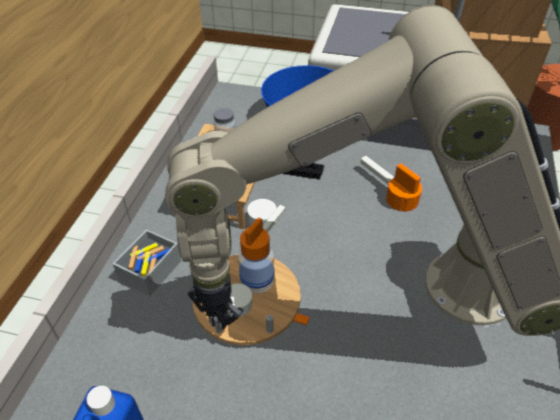

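View pics/wrist13.png

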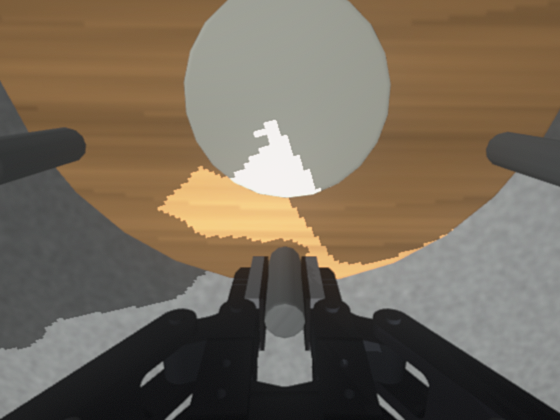

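servo_tool:
  steps:
    - {"hand": 0,"tx": 0.0003,"ty": -0.008,"tz": 0,"yaw": 0.07}
    - {"hand": 0,"tx": 0.0003,"ty": -0.008,"tz": 0,"yaw": 0.07}
    - {"hand": 0,"tx": 0.0003,"ty": -0.008,"tz": 0,"yaw": 0.07}
    - {"hand": 0,"tx": 0.0003,"ty": -0.008,"tz": 0,"yaw": 0.07}
    - {"hand": 0,"tx": 0.0003,"ty": -0.008,"tz": 0,"yaw": 0.07}
    - {"hand": 0,"tx": 0.0003,"ty": -0.008,"tz": 0,"yaw": 0.07}

```text
t: 23.22
position: [0.5981, 0.2679, 0.0529]
ee_rot: [-1.35, 2.836, 0.002]
force: [-4.7, 1.9, 8.1]
grip_width: 0.0149
```

```bash
python3 - <<'E'
from h import *
st()
c=np.array([.5255,.180]); p=observe()['position'][:2]; r=np.linalg.norm(p-c); a=np.degrees(np.arctan2(*(p-c)[::-1])); print('r',r,'ang',a)
E
```

```text
t 23.23 p [0.5981 0.2679 0.0529] psi -129.09 F [-4.7  1.9  8.1] T [ 0.22  0.85 -0.04] g 0.0149 j [ 17.  32.  -1.  57.   0. -34.]
r 0.1140098765072627 ang 50.464024525975596
```

servo_tool:
  steps:
    - {"hand": 0,"tx": 0.0003,"ty": -0.008,"tz": 0,"yaw": 0.07}
    - {"hand": 0,"tx": 0.0003,"ty": -0.008,"tz": 0,"yaw": 0.07}
    - {"hand": 0,"tx": 0.0003,"ty": -0.008,"tz": 0,"yaw": 0.07}
    - {"hand": 0,"tx": 0.0003,"ty": -0.008,"tz": 0,"yaw": 0.07}
    - {"hand": 0,"tx": 0.0003,"ty": -0.008,"tz": 0,"yaw": 0.07}
    - {"hand": 0,"tx": 0.0003,"ty": -0.008,"tz": 0,"yaw": 0.07}
    - {"hand": 0,"tx": 0.0003,"ty": -0.008,"tz": 0,"yaw": 0.07}

```text
t: 24.1
position: [0.6309, 0.2236, 0.053]
ee_rot: [-0.622, 3.079, 0.002]
force: [-5.7, 2.0, 8.1]
grip_width: 0.0151
```

```bash
python3 - <<'E'
from h import *
st()
c=np.array([.5255,.180]); p=observe()['position'][:2]; r=np.linalg.norm(p-c); a=np.degrees(np.arctan2(*(p-c)[::-1])); print('r',r,'ang',a)
s=snapshot('side'); save(s,'side14')
E
```

```text
t 24.1 p [0.6309 0.2236 0.053 ] psi -157.16 F [-5.7  2.   8.1] T [0.41 1.02 0.02] g 0.0151 j [ 13.  34.   2.  58.   0. -10.]
r 0.11402808031226658 ang 22.47149610284857
```

View pics/side14.png

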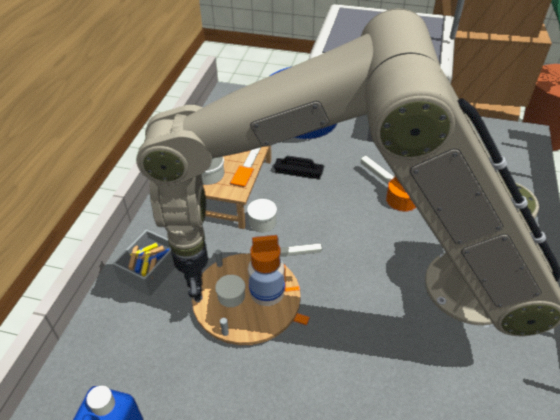

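servo_tool:
  steps:
    - {"hand": 0,"tx": 0.0003,"ty": -0.0086,"tz": 0,"yaw": 0.075}
    - {"hand": 0,"tx": 0.0003,"ty": -0.0086,"tz": 0,"yaw": 0.075}
    - {"hand": 0,"tx": 0.0003,"ty": -0.0086,"tz": 0,"yaw": 0.075}
    - {"hand": 0,"tx": 0.0003,"ty": -0.0086,"tz": 0,"yaw": 0.075}
    - {"hand": 0,"tx": 0.0003,"ty": -0.0086,"tz": 0,"yaw": 0.075}
    - {"hand": 0,"tx": 0.0003,"ty": -0.0086,"tz": 0,"yaw": 0.075}
    - {"hand": 0,"tx": 0.0003,"ty": -0.0086,"tz": 0,"yaw": 0.075}
    - {"hand": 0,"tx": 0,"ty": 0,"tz": 0,"yaw": 0}

```text
t: 25.15
position: [0.6382, 0.1643, 0.053]
ee_rot: [-0.197, -3.134, -0.001]
force: [-7.8, 1.1, 10.3]
grip_width: 0.0151
```

```bash
python3 - <<'E'
from h import *
st()
c=np.array([.5255,.180]); p=observe()['position'][:2]; r=np.linalg.norm(p-c); a=np.degrees(np.arctan2(*(p-c)[::-1])); print('r',r,'ang',a)
s=snapshot('wrist'); save(s,'wrist15')
E
```

```text
t 25.15 p [0.6382 0.1643 0.053 ] psi 172.81 F [-7.8  1.1 10.3] T [ 0.29  1.41 -0.18] g 0.0151 j [ 7. 33. -0. 57.  0. 15.]
r 0.11380444192231644 ang -7.951072460272812
```

View pics/wrist15.png

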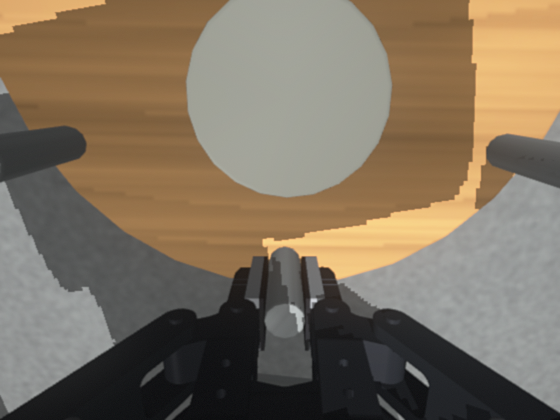

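servo_tool:
  steps:
    - {"hand": 0.5,"tx": 0,"ty": 0,"tz": 0,"yaw": 0}
    - {"hand": 0.5,"tx": 0,"ty": 0,"tz": 0,"yaw": 0}
    - {"hand": 0.5,"tx": 0,"ty": 0,"tz": -0.02,"yaw": 0}
    - {"hand": 0.5,"tx": 0,"ty": 0,"tz": -0.06,"yaw": 0}
    - {"hand": 0.5,"tx": 0,"ty": 0,"tz": -0.06,"yaw": 0}
    - {"hand": 0.5,"tx": 0,"ty": 0,"tz": -0.06,"yaw": 0}
    - {"hand": 0.5,"tx": 0,"ty": 0,"tz": -0.06,"yaw": 0}
    - {"hand": 0.5,"tx": 0,"ty": 0,"tz": -0.03,"yaw": 0}
    - {"hand": 0.5,"tx": 0,"ty": 0,"tz": 0,"yaw": 0}

```text
t: 26.32
position: [0.6413, 0.1639, 0.3446]
ee_rot: [0.196, 3.129, 0.001]
force: [-0.2, -0.1, -0.3]
grip_width: 0.0426
```

```bash
python3 - <<'E'
from car import *
from fin import spout
import pickle
st()
for n in ('side','wrist'):
    s=snapshot(n); save(s,n+'16'); pickle.dump(s,open(n+'16.pkl','wb'))
r=posts(s)
try: spout(s)
except Exception as e: print(e)
E
```

```text
t 26.32 p [0.6413 0.1639 0.3446] psi 172.84 F [-0.2 -0.1 -0.3] T [-0.03  0.04  0.02] g 0.0426 j [ 7. 29. 35. 96. -0. 15.]
post [0.5682 0.0748 0.0861] [189 105  15  14 168] ang -68.03
post [0.5965 0.2699 0.0861] [367 108  15  15 173] ang 52.03
post [0.6387 0.1643 0.0859] [278 157  14  14 147] ang -7.66
bar [0.504  0.1836 0.2243] 0.2242 dir 82.49 ((503.95819091796875, 183.40560913085938), (3.9701757431030273, 0.055017296224832535), 82.68021392822266)
cover ((495.89227294921875, 184.39942932128906), 26.818710327148438) 0.1904
spout [ 0.71   -0.0936  0.184 ] 775 dir 19.82 [ 0.681 -0.12   0.178] [ 0.756 -0.083  0.19 ] from bar -53.38
```

View pics/wrist16.png

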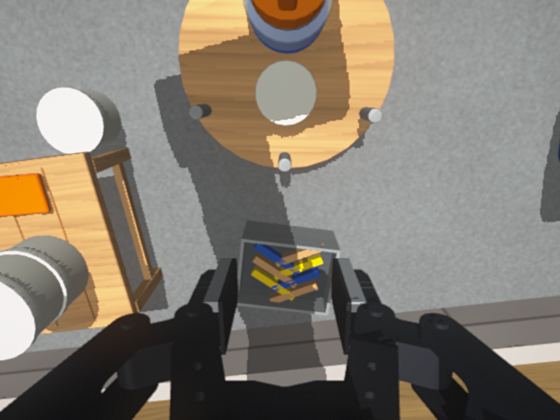

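View pics/side16.png

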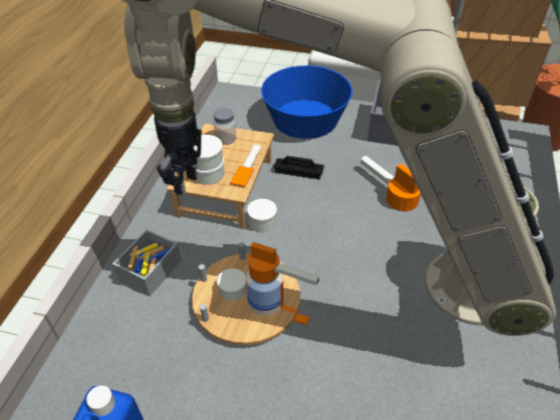

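servo_tool:
  steps:
    - {"hand": 0.5,"tx": 0.04,"ty": 0,"tz": -0.01,"yaw": 0}
    - {"hand": 0.5,"tx": 0.05,"ty": 0,"tz": -0.01,"yaw": 0}
    - {"hand": 0.5,"tx": 0.05,"ty": 0,"tz": 0,"yaw": 0}
    - {"hand": 0.5,"tx": 0.03,"ty": 0,"tz": 0,"yaw": 0}
    - {"hand": 0.5,"tx": 0,"ty": 0,"tz": 0,"yaw": 0}

```text
t: 27.05
position: [0.4686, 0.1853, 0.3605]
ee_rot: [-0.194, -3.134, 0.001]
force: [0.1, 0.4, -0.9]
grip_width: 0.0425
```

```bash
python3 - <<'E'
from car import *
from fin import spout
import pickle
st()
s=snapshot('wrist'); save(s,'wrist17'); pickle.dump(s,open('wrist17.pkl','wb'))
try: spout(s)
except Exception as e: print(e)
E
```

```text
t 27.05 p [0.4686 0.1853 0.3605] psi 172.93 F [ 0.1  0.4 -0.9] T [ 0.04 -0.02  0.  ] g 0.0425 j [12. 10. 10. 90. -0. 20.]
bar [0.4736 0.1875 0.2298] 0.23 dir -8.93 ((475.3040771484375, 187.2837677001953), (13.982333183288574, 55.07971954345703), 81.38470458984375)
cover ((475.5067443847656, 187.26199340820312), 33.69227981567383) 0.1903
spout [0.3958 0.1995 0.184 ] 1955 dir -8.69 [0.351 0.185 0.18 ] [0.445 0.213 0.189] from bar 171.24
```

View pics/wrist17.png

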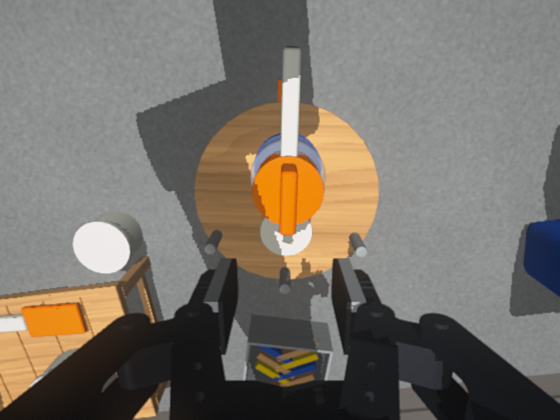

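```bash
python3 - <<'E'
from h import *
import pickle
c=np.array([.5257,.180])
for n,b in(('wrist12',(390,430,25,60)),('wrist11',(150,190,50,95)),('wrist17',(270,284,75,105)),('top4',(200,225,260,285)),('top0',(200,225,260,285)),('wrist10',(110,150,115,160))):
    s=pickle.load(open(n+'.pkl','rb')); hsv=cv2.cvtColor(s['img'],cv2.COLOR_RGB2HSV); o=(hsv[...,0]<20)&(hsv[...,1]>170); W=cloud(s)
    m=np.zeros_like(o); m[b[2]:b[3],b[0]:b[1]]=1; m&=o&(abs(W[...,2])<.016)
    P=W[m]; 
    if len(P)<8: print(n,len(P)); continue
    r=cv2.minAreaRect(P[:,:2].astype(np.float32)*1000); q=np.array(r[0])/1000-c
    print(n,len(P),np.median(P[:,2]).round(4),r,'ang',np.degrees(np.arctan2(q[1],q[0])).round(2))
s=pickle.load(open('wrist12.pkl','rb'));
cv2.imwrite('pics/w12c.png',cv2.resize(s['img'][10:80,370:450],None,fx=8,fy=8)[:,:,::-1])
s=pickle.load(open('wrist11.pkl','rb'));
cv2.imwrite('pics/w11c.png',cv2.resize(s['img'][40:110,140:220],None,fx=8,fy=8)[:,:,::-1])
E
```

```text
wrist12 332 0.0085 ((379.8377685546875, 197.12599182128906), (21.110153198242188, 20.04123306274414), 84.30296325683594) ang 173.3
wrist11 291 0.0084 ((380.45526123046875, 196.97177124023438), (21.144826889038086, 21.012958526611328), 83.72518157958984) ang 173.34
wrist17 66 0.0081 ((382.8985290527344, 188.86337280273438), (4.036394119262695, 26.976512908935547), 81.94632720947266) ang 176.45
top4 69 0.0083 ((383.3427734375, 194.86929321289062), (16.91907501220703, 26.590497970581055), 89.54329681396484) ang 174.04
top0 68 0.0076 ((383.3179626464844, 194.20333862304688), (18.604141235351562, 26.498151779174805), 89.21385192871094) ang 174.3
wrist10 407 0.0085 ((378.4364929199219, 197.53114318847656), (20.92670440673828, 18.01445770263672), 82.24079895019531) ang 173.21
```

View pics/w11c.png

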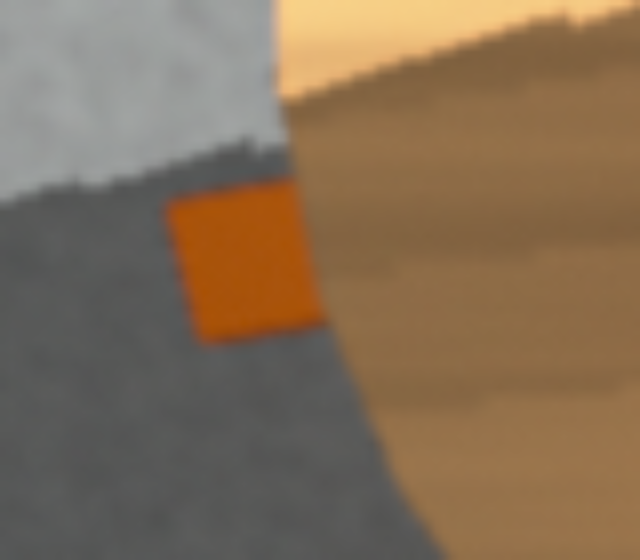

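servo_tool:
  steps:
    - {"hand": 0.5,"tx": -0.04,"ty": 0.003,"tz": 0,"yaw": 0}
    - {"hand": 0.5,"tx": -0.05,"ty": 0,"tz": 0,"yaw": 0}
    - {"hand": 0.5,"tx": -0.05,"ty": 0,"tz": 0,"yaw": 0}
    - {"hand": 0.5,"tx": -0.031,"ty": 0,"tz": 0.02,"yaw": 0}
    - {"hand": 0.5,"tx": 0,"ty": 0,"tz": 0.05,"yaw": 0}
    - {"hand": 0.5,"tx": 0,"ty": 0,"tz": 0.06,"yaw": 0}
    - {"hand": 0.5,"tx": 0,"ty": 0,"tz": 0.06,"yaw": 0}
    - {"hand": 0.5,"tx": 0,"ty": 0,"tz": 0.04,"yaw": 0}
    - {"hand": 0.5,"tx": 0,"ty": 0,"tz": 0,"yaw": 0}

```text
t: 28.22
position: [0.6383, 0.1658, 0.1254]
ee_rot: [-0.196, -3.125, 0.004]
force: [-0.7, -0.1, 0.2]
grip_width: 0.0427
```

```bash
python3 - <<'E'
from h import *
st()
E
```

```text
t 28.23 p [0.6383 0.1658 0.1254] psi 172.81 F [-0.7 -0.1  0.2] T [-0.04  0.03 -0.02] g 0.0427 j [ 8. 30.  7. 67. -0. 15.]
```

servo_tool:
  steps:
    - {"hand": 0.5,"tx": 0,"ty": 0.001,"tz": 0.03,"yaw": 0}
    - {"hand": 0.5,"tx": 0,"ty": 0,"tz": 0.03,"yaw": 0}
    - {"hand": 0.5,"tx": 0,"ty": 0,"tz": 0.01,"yaw": 0}
    - {"hand": 0.5,"tx": 0,"ty": 0,"tz": 0,"yaw": 0}
    - {"hand": 0,"tx": 0,"ty": 0,"tz": 0,"yaw": 0}
    - {"hand": 0,"tx": 0,"ty": 0,"tz": 0,"yaw": 0}
    - {"hand": 0,"tx": 0,"ty": 0,"tz": 0,"yaw": 0}
    - {"hand": 0,"tx": 0,"ty": 0,"tz": 0,"yaw": 0}

```text
t: 29.22
position: [0.6428, 0.1671, 0.0636]
ee_rot: [0.197, 3.132, -0.001]
force: [0.5, -2.9, 6.6]
grip_width: 0.0143
```

```bash
python3 - <<'E'
from h import *
st()
E
```

```text
t 29.23 p [0.6428 0.1671 0.0636] psi 172.82 F [ 0.5 -2.9  6.6] T [-0.76  0.01  0.02] g 0.0143 j [ 8. 33.  1. 58. -0. 15.]
```

servo_tool:
  steps:
    - {"hand": 0.5,"tx": 0,"ty": 0,"tz": 0,"yaw": 0}
    - {"hand": 0.5,"tx": 0,"ty": 0,"tz": 0,"yaw": 0}
    - {"hand": 0.5,"tx": 0,"ty": 0,"tz": -0.02,"yaw": 0}
    - {"hand": 0.5,"tx": 0,"ty": 0,"tz": -0.06,"yaw": 0}
    - {"hand": 0.5,"tx": 0,"ty": 0,"tz": -0.06,"yaw": 0}
    - {"hand": 0.5,"tx": 0,"ty": 0,"tz": -0.06,"yaw": 0}
    - {"hand": 0.5,"tx": 0,"ty": 0,"tz": -0.06,"yaw": 0}
    - {"hand": 0.5,"tx": 0,"ty": 0,"tz": -0.03,"yaw": 0}
    - {"hand": 0.5,"tx": 0,"ty": 0,"tz": 0,"yaw": 0}

```text
t: 30.35
position: [0.6422, 0.1683, 0.3545]
ee_rot: [0.195, 3.13, 0.002]
force: [-0.7, -1.0, 0.6]
grip_width: 0.0425
```

```bash
python3 - <<'E'
from car import *
st()
s=snapshot('wrist'); save(s,'wrist18'); r=posts(s)
p=sorted([q[0][:2] for q in r],key=lambda q:q[1]); d=(p[0]+p[2])/2-p[1]; print('jar dir',np.degrees(np.arctan2(d[1],d[0])))
E
```

```text
t 30.35 p [0.6422 0.1683 0.3545] psi 172.87 F [-0.7 -1.   0.6] T [-0.03  0.01 -0.06] g 0.0425 j [ 8. 30. 38. 98.  0. 15.]
post [0.5937 0.2722 0.0863] [362 103  15  15 165] ang 53.86
post [0.5713 0.0763 0.0861] [189 105  15  15 161] ang -66.32
post [0.6392 0.1677 0.086 ] [277 154  13  14 138] ang -5.94
jar dir 173.40502917721295
```

servo_tool:
  steps:
    - {"hand": 0.5,"tx": 0.04,"ty": 0,"tz": 0,"yaw": 0}
    - {"hand": 0.5,"tx": 0.05,"ty": 0,"tz": 0,"yaw": 0}
    - {"hand": 0.5,"tx": 0.05,"ty": 0,"tz": 0,"yaw": 0}
    - {"hand": 0.5,"tx": 0.03,"ty": 0,"tz": 0,"yaw": 0}
    - {"hand": 0.5,"tx": 0,"ty": 0,"tz": -0.01,"yaw": 0}

```text
t: 31.02
position: [0.4693, 0.1891, 0.3598]
ee_rot: [-0.193, -3.131, 0.002]
force: [1.2, -0.4, 0.5]
grip_width: 0.0423
```

```bash
python3 - <<'E'
from car import *
from fin import spout
st()
s=snapshot('wrist'); save(s,'wrist19'); spout(s)
s=snapshot('side'); save(s,'side19')
E
```

```text
t 31.02 p [0.4693 0.1891 0.3598] psi 172.94 F [ 1.2 -0.4  0.5] T [-0.05 -0.05 -0.04] g 0.0423 j [13. 10. 10. 90.  0. 20.]
bar [0.4736 0.1861 0.2298] 0.23 dir -7.0 ((475.259521484375, 185.71292114257812), (13.963156700134277, 55.42632293701172), 83.14971160888672)
cover ((475.42938232421875, 185.6446990966797), 33.868934631347656) 0.1902
spout [0.3954 0.1955 0.1841] 1935 dir -6.86 [0.35  0.182 0.18 ] [0.445 0.208 0.189] from bar 173.15
```

View pics/wrist19.png

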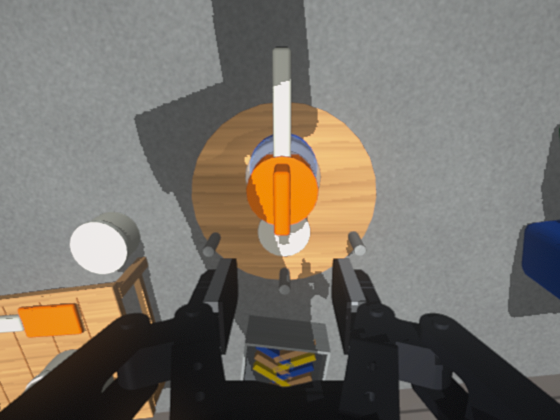

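View pics/side19.png

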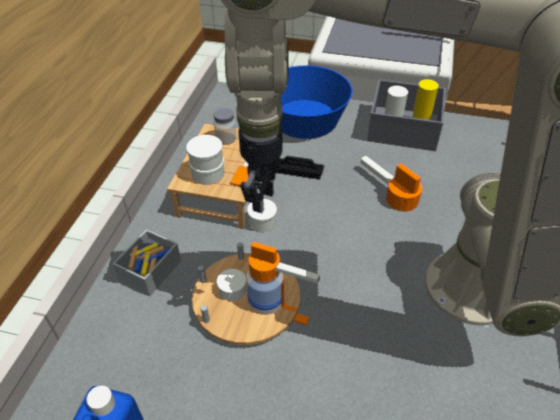

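```bash
python3 - <<'E'
from workcell import job_done
print(job_done())
E
```

```text
the job is handed in; nothing more can be done
None
```

The job is done and handed in at about 31 s on the robot's clock, with the gripper open and clear of everything.

**What I did:**
- I pulled the small orange top out from under the rack by its spout, stood it on the table clear of the rack and let go.
- I took it again by its grip and lowered it onto the neck with the slot over the tab. It met the flange with about 5 N.
- I screwed it clockwise about 108° to the stripe.
- I turned the carousel about 82° by its middle post. It had gone about 1.5° too far, so I turned it back.

**Last checks:**

| Check | Measured |
|---|---|
| Spout direction | 173.1° |
| Jar direction, from the posts | 173.4° |
| Tongue direction, from earlier views (now hidden under the spout) | about 173.3° |
| Top of the grip bar above the table | 230 mm, so the top is fully down with the flange at 150 mm |

- **Tongue readings that disagreed:** The overhead camera put the tongue at about 174°. I went with the three closer wrist views, which gave 173.2° to 173.3°.
- **Neck angle not seen:** The top hides the tab, so I couldn't check it. With the play in the slot, the neck may lag the spout by a few degrees.
- **Other things:** In the last wrist and side pictures they look to be where they were. I compared them by eye and did not measure them again.
- **Second grip of the post:** The arm ended about 8 mm higher and 4 mm farther out than intended. The post still held, and the carousel came to the right angle.

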